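# Unhook two linked bar hooks and bin them singly

### The job

The two steel hooks in the slotted wooden stand are caught in each other. Ease the long hook up out of its slot, turn it clear of the wide hook and take it away without pulling the wide hook out of the stand, and stand it bend-down in one of the grey bins; then put the wide hook bend-down in the other bin, so that each bin holds one hook. Leave the tin, the chisel and the blister pack where they are.

Things in the scene. Friction and masses are not known exactly. Their poses are not given: they have to be found in the camera images.
- stand: slotted timber stand, fixed, its x -82 to +80, 96 wide in y; origin under it on the bench. High step: x -82 to +8, top 102 above the bench, slot 11.6 wide, 35 deep along x at y = 0; the wide hook stands in it, its bar jutting out over the low step. Low step: x +8 to +80, top 35 up, slot 11.6 wide, 28 deep along y at x = 40 (y -38 to +43); the long hook stands in it, its bend under that bar
- wide_hook: shorter, wider hook: 10 thick round steel bar bent to a flat J, 116 wide, 128 tall, 0.21 kg. Origin mid-bend on its underside, z up; x in its plane, from shank (bar centre x = -53, eye on top) to upturned tip (x = +53, top 50 above the origin). In the stand its x lies along the stand's +x, origin near the stand's centre, so its bottom bar spans 67 to 77 above the bench
- long_hook: taller, narrower hook: 10 thick round steel bar bent to a flat J, 65 wide, 178 tall, 0.25 kg. Origin mid-bend on its underside, z up; x in its plane, from shank (bar centre x = -27.5, eye on top) to upturned tip (x = +27.5, top 100 above the origin). In the stand its x lies along the stand's +y, origin about at stand (40, 2.5), 7 above the bench, the wide hook's bar crossing its mouth
- long_hook_eye (a point): centre of the long hook's eye, on the shank's line 160 above that hook's origin; the eye is a ring of 10 bar, 36 outside diameter, lying in the hook's plane (10 thick across the plane, the hook's y): the place to pinch it
- long_hook_tip (a point): top of the long hook's upturned tip. Raised 28 that hook leaves its slot, raised 50 its bend strikes the wide hook's bar. Raised about 39 it can be turned about its shank, clockwise seen from above, by a quarter turn: its tip swings round the wide hook's tip toward the stand's +x, and it then lifts straight out
- wide_hook_tip (a point): top of the wide hook's upturned tip, 50 above that hook's origin; it stands about 16 beyond the long hook's plane
- wide_hook_eye (a point): centre of the wide hook's eye, on the shank's line 110 above that hook's origin; same ring: 36 outside diameter, 10 thick across the hook's plane (the hook's y). In their slots both hooks may lean or turn by a few degrees
- left_bin: grey open bin on the robot's left, fixed, 148 (its x) x 108 (its y) x 95 high outside, walls and floor 4 thick; origin in the middle of its underside on the bench
- right_bin: grey open bin on the robot's right, the same
- tin: open tin of screws, 64 diameter, 43 high, origin under its centre; bystander
- chisel: cold chisel lying on the bench, 22 x 180 (its y) x 16, origin under its centre; bystander
- blister: blister pack, 70 x 95 x 16, origin under its centre; bystander
Mind the look-alikes: they are no part of the job. Leave any blue or orange look-alike of the wide_hook alone.

How it is judged (in metres and radians):
On the way, in this order (a step that is already met when the one before it is completed fails the run):
1. the long hook is clear above the wide hook, which still stands in its slot (z of wide_hook in the frame of stand below 0.082 m and horizontal distance between wide_hook and stand below 0.03 m and angle between wide_hook's own z axis and vertical below 0.3 rad and z of long_hook in the frame of stand above 0.125 m), for 0.1 s.
2. the long hook is let go in one of the bins while the wide hook still stands in its slot (z of wide_hook in the frame of stand below 0.082 m and horizontal distance between wide_hook and stand below 0.03 m and angle between wide_hook's own z axis and vertical below 0.3 rad and ((x of long_hook in the frame of left_bin between -0.07 and 0.07 m and y of long_hook in the frame of left_bin between -0.052 and 0.052 m and z of long_hook in the frame of left_bin between -0.005 and 0.05 m) or (x of long_hook in the frame of right_bin between -0.07 and 0.07 m and y of long_hook in the frame of right_bin between -0.052 and 0.052 m and z of long_hook in the frame of right_bin between -0.005 and 0.05 m)) and contact force between long_hook and the fingers below 0.1 N), for 0.2 s.
At the end, for the whole second after the job is handed in: One hook in each bin: the middle of each hook's bend lies within the bin's walls and less than 50 mm above the bin's underside (the hook may lean on a wall); both hooks are released and at rest ((((x of long_hook in the frame of left_bin between -0.07 and 0.07 m and y of long_hook in the frame of left_bin between -0.052 and 0.052 m and z of long_hook in the frame of left_bin between -0.005 and 0.05 m) and (x of wide_hook in the frame of right_bin between -0.07 and 0.07 m and y of wide_hook in the frame of right_bin between -0.052 and 0.052 m and z of wide_hook in the frame of right_bin between -0.005 and 0.05 m)) or ((x of long_hook in the frame of right_bin between -0.07 and 0.07 m and y of long_hook in the frame of right_bin between -0.052 and 0.052 m and z of long_hook in the frame of right_bin between -0.005 and 0.05 m) and (x of wide_hook in the frame of left_bin between -0.07 and 0.07 m and y of wide_hook in the frame of left_bin between -0.052 and 0.052 m and z of wide_hook in the frame of left_bin between -0.005 and 0.05 m))) and linear speed of each of long_hook, wide_hook below 0.03 m/s and angular speed of each of long_hook, wide_hook below 0.3 rad/s and contact force between each of long_hook, wide_hook and the fingers below 0.1 N); the robot touches nothing.
It fails at once if the tin, the chisel or the blister pack is shifted by more than 30 mm (distance of any of tin, chisel, blister from where it was at the start of the episode above 0.03 m).
It also fails if it takes over 62 s, if anything falls off the work surface, if the arm or the gripper's body presses on something with over 40 N, if the wrist force passes 120 N, or if a joint passes its speed limit or range.

### The arm

A 7-joint arm with a two-finger parallel gripper is mounted at the origin on a cart in front of the work surface, level with it; the furniture and walls round the work are solid. World frame = base frame: x ahead of the robot, y to its left, z up, the work surface at z = 0. Lengths are in mm, angles in rad, forces in N, time in s.
With the tool pointing down it reaches from about 350 to 900 mm from the base axis. Payload 8.1 kg.
Tool frame: the origin (TCP) lies between the finger pads; the fingertips stand 17 mm ahead of it and the grasp point (between the pads) lies 2 mm behind it; y points along the fingers, z is the direction in which the jaws open and shut, and the axes are right-handed (so a half turn about y gives the same grasp; the last joint's range is limited). The gripper opens to 85 mm and grips with 20 to 120 N. Pads are 22 mm wide; open, the fingers measure 114 mm over their backs; the gripper's body (76 mm by 85 mm) begins 54 mm behind the grasp point. The pads swing forward as they close: fully open they stand 13 mm farther back than shut.
Start: joints at [1.056, 0.434, 0.025, 1.573, -0.012, 1.134, -0.075], TCP at [250.141, -572.774, 248.323] pointing down, gripper open.
Joint ranges: [-2.62, 2.62], [-0.44, 2.09], [-1.27, 1.32], [0.08, 2.57], [-1.32, 4.46], [0.12, 2], [-2.74, 2.74]. Speed limits (rad/s): [2.22, 2.22, 3.01, 3.01, 3.14, 3.14, 3.14].

### API

Orientations are given as a 3x3 rotation matrix whose columns are the frame's x, y, z axes.
In Python, from rig import bot gives the robot as it stands.
- The arm moves only by the tool step_arm, never from a script. Its argument "series" is a list of rows, each a list of 3 entries, a list of its own where there are three numbers: the opening in per cent of the stroke, from 0 (shut) to 100 (fully open), then the shift along the tool's x, y, z in mm, then the turn about the tool's y in degrees. In form: [[gripper, [x, y, z], turn], ...]. A call has 1 to 5 rows; each row shifts and turns the commanded pose from where the row before left it, along the tool's axes as they then stand; what a row does not reach is not made up. A row lasts 1/12 s, in which the tool goes at most 41.7 mm and 7.16 degrees, less where a joint would pass 70% of its speed; a pose out of reach is approached as far as the arm can. A call is refused whole if a number of a shift passes 41.7 or a number of a turn 7.16, either way. A call with a gripper value outside its range is refused whole. The fingers move at their own pace and stop on an object; "grip_force" is the grip in N (left out, the last holds). Time passes only in rows, so rows that do not move let the fingers close. It gives the time, the measured TCP pose, the force and the opening at its end, in the units of the state.
- bot.sense(): the state, without advancing time (a new reading comes with each control period).
- bot.read_camera(name): name is "side" or "top"; returns the picture (420x560x3 uint8, blue, green, red); there is no depth.
- bot.get_calibration(name): a dict with "fx", "fy", "cx", "cy" (pixels), "world_to_cam" (4x4, takes a point from world to camera coordinates). Camera axes: x right, y down, z forward; pixel columns grow to the right and rows downward; lengths in mm; the calibration is good to about 2 mm. A picture is of the moment at which its call begins. get_calibration takes no time and is no camera call.
- bot.job_done(): hands the job in, once; it reports no verdict.
The state is a dict: "time": time; "joint_pos": joint angles; "dq": joint speeds; "joint_torque": joint torques, N m; "eef_pos": TCP position; "orientation": TCP orientation; "contact_force": force on the tool from outside, world axes, zero at the start; "wrist_torque": the same for the moment, N m; "gripper_width": finger opening in mm.
Only numpy, scipy, OpenCV 4.12 (cv2) and the standard library are available. Lean on these libraries where they do the work, as an engineer would, in place of code of your own. Each camera call takes 0.05 s, during which the arm holds its last target.

## Working session

There is one attempt and no reset: what is moved stays moved. The work goes in short steps, Python scripts to look and compute and a tool call to move; the robot and the scene stay as the last step left them, time stands still between calls to the robot, and variables do not carry over. Pictures are saved under pics/ and viewed, and the job is handed in when it is done.

Besides the shell and the picture viewer there is one more tool, called after "Emit:" by a JSON object that holds its "method" and its "body", one argument or row to a line. step_arm: Moves the arm, as the interface text tells. Its arguments: {"type":"object","properties":{"series":{"type":"array","items":{"type":"array"}},"grip_force":{"type":"number"}},"required":["series"]}

```bash
mkdir -p pics; ls; python3 - <<'E'
from rig import bot
import cv2, numpy as np
for n in ("side","top"):
    im=bot.read_camera(n); cv2.imwrite(f"pics/{n}0.png",im)
    c=bot.get_calibration(n); print(n,c["fx"],c["fy"],c["cx"],c["cy"]); print(np.round(c["world_to_cam"],4).tolist())
s=bot.sense(); print({k:np.round(v,3).tolist() for k,v in s.items()})
E
```

```text
pics
side 501.8055292883951 501.8055292883951 279.36481768605256 219.03240552560734
[[0.9426, -0.333, -0.0243, -481.1079], [-0.1645, -0.3999, -0.9017, 226.5963], [0.2905, 0.8539, -0.4317, 1462.8509], [0.0, 0.0, 0.0, 1.0]]
top 477.77018193644926 477.77018193644926 274.773044790115 209.11518569327717
[[-0.0597, -0.9982, -0.0053, 95.4237], [-0.9746, 0.0595, -0.216, 552.4243], [0.2159, -0.0077, -0.9764, 1248.7855], [0.0, 0.0, 0.0, 1.0]]
{'time': 0.1, 'joint_pos': [1.056, 0.435, 0.025, 1.574, -0.012, 1.134, -0.075], 'dq': [-0.002, -0.001, -0.001, -0.003, 0.001, 0.0, 0.001], 'joint_torque': [0.004, -67.176, 1.029, -31.691, 0.016, 0.007, 0.0], 'eef_pos': [249.956, -572.371, 247.618], 'orientation': [[-0.916, -0.001, 0.4], [-0.4, 0.001, -0.916], [0.0, -1.0, -0.001]], 'contact_force': [0.2, 0.949, -0.127], 'wrist_torque': [-0.028, 0.011, 0.074], 'gripper_width': 85.51}
```

View pics/side0.png

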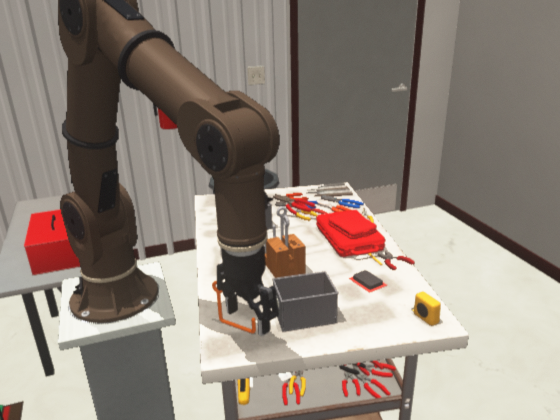

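View pics/top0.png

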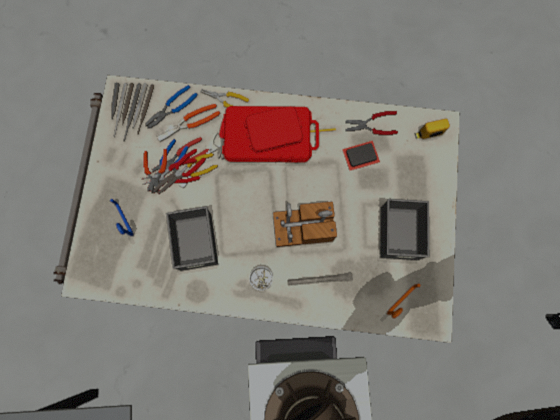

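The top view shows the stand at about (305,223), the bins at (193,238) and (405,228), the tin at (261,277), the chisel at (320,279) and the blister pack at (361,154). The arm partly covers the stand in the side view. I'll enlarge both views next.

```bash
python3 - <<'E'
import cv2
t=cv2.imread("pics/top0.png"); s=cv2.imread("pics/side0.png")
cv2.imwrite("pics/tc0.png",cv2.resize(t[190:260,260:350],None,fx=8,fy=8,interpolation=cv2.INTER_CUBIC))
cv2.imwrite("pics/sc0.png",cv2.resize(s[190:340,200:350],None,fx=4,fy=4,interpolation=cv2.INTER_CUBIC))
E
```

```text
(no output)
```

View pics/tc0.png

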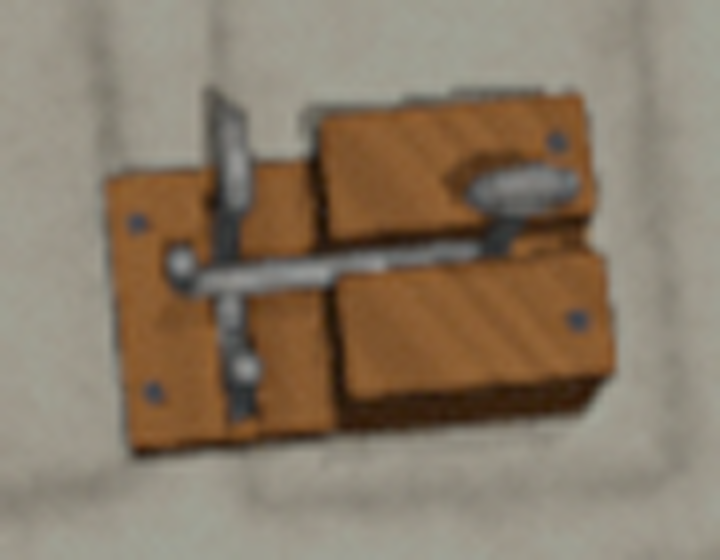

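View pics/sc0.png

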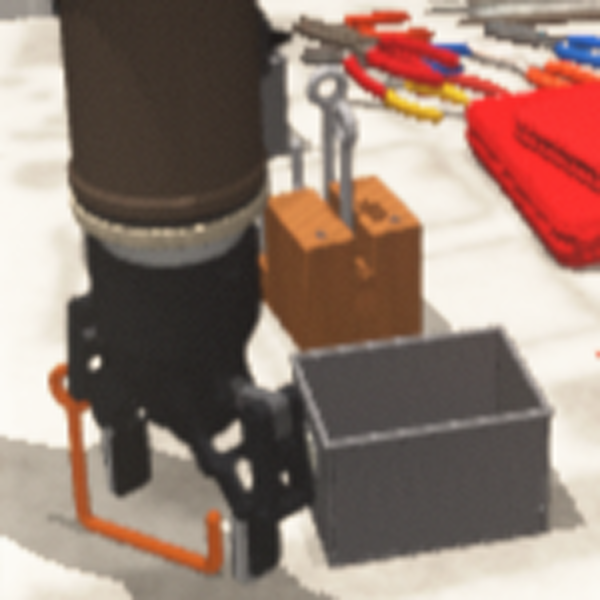

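```bash
cat > h.py <<'E'
import numpy as np
from rig import bot
C={n:bot.get_calibration(n) for n in ("side","top")}
def ray(n,u,v):
    c=C[n];T=np.array(c["world_to_cam"]);R=T[:3,:3];o=-R.T@T[:3,3]
    d=R.T@np.array([(u-c["cx"])/c["fx"],(v-c["cy"])/c["fy"],1.]);return o,d/np.linalg.norm(d)
def onz(n,u,v,z):
    o,d=ray(n,u,v);return o+d*(z-o[2])/d[2]
def tri(a,b):
    o1,d1=ray("top",*a);o2,d2=ray("side",*b)
    s=np.linalg.lstsq(np.c_[d1,-d2],o2-o1,rcond=None)[0]
    p,q=o1+s[0]*d1,o2+s[1]*d2;return (p+q)/2,np.linalg.norm(p-q)
def proj(n,p):
    c=C[n];T=np.array(c["world_to_cam"]);q=T[:3,:3]@np.array(p,float)+T[:3,3]
    return np.array([c["fx"]*q[0]/q[2]+c["cx"],c["fy"]*q[1]/q[2]+c["cy"]])
E
python3 - <<'E'
from h import *
np.set_printoptions(precision=1,suppress=True)
f=lambda u,v:(260+u/8,190+v/8)
hi=[onz("top",*f(*p),102) for p in [(320,115),(582,95),(613,370),(350,395)]]
lo=[onz("top",*f(*p),35) for p in [(108,178),(130,450)]]
for p in hi+lo: print(p)
for n,p,z in [("wide eye",(522,188),177),("wide tip",(180,265),117),("long eye",(228,150),167),("long tip",(246,368),107),("bar L",(200,280),72),("bar R",(470,250),72)]:
    print(n,onz("top",*f(*p),z))
g=lambda u,v:(200+u/4,190+v/4)
print(tri(f(228,150),g(327,90)),tri(f(522,188),g(343,130)),tri(f(180,265),g(297,145)))
E
```

```text
[556.8  -5.4 102. ]
[558.3 -92.8 102. ]
[465.6 -95.  102. ]
[462.5  -8.5 102. ]
[554.1  65.8  35. ]
[458.3  63.9  35. ]
wide eye [512.7 -61.7 177. ]
wide tip [506.2  44.5 117. ]
long eye [532.5  28.3 167. ]
long tip [472.7  25.  107. ]
bar L [509.2  37.1  72. ]
bar R [513.9 -54.5  72. ]
(array([532.8,  28.2, 164.3]), np.float64(0.5407908743891305)) (array([513.2, -62. , 173.9]), np.float64(0.2990411377504628)) (array([509.2,  43.9, 112.8]), np.float64(4.474032693775152))
```

```bash
python3 - <<'E'
import cv2,numpy as np
t=cv2.imread("pics/top0.png")
from h import *
np.set_printoptions(precision=1,suppress=True)
g=t.astype(int); m=((g.max(2)<125)&(g.max(2)-g.min(2)<18)).astype(np.uint8)
for x0,x1 in ((160,225),(372,435)):
    mm=np.zeros_like(m); mm[195:280,x0:x1]=m[195:280,x0:x1]
    cs,_=cv2.findContours(mm,0,1); c=max(cs,key=cv2.contourArea); r=cv2.minAreaRect(c); b=cv2.boxPoints(r); print(r)
    for q in b: print(q,onz("top",*q,95))
a=np.hstack([cv2.resize(t[195:280,155:230],None,fx=5,fy=5,interpolation=2),cv2.resize(t[195:280,368:443],None,fx=5,fy=5,interpolation=2)])
cv2.imwrite("pics/bins.png",a)
E
```

```text
((191.83343505859375, 238.19509887695312), (62.070579528808594, 48.07332992553711), 81.67434692382812)
[163.6 211. ] [562.6 358.7  95. ]
[211.1 204. ] [573.9 231.3  95. ]
[220.1 265.4] [408.5 213.1  95. ]
[172.5 272.4] [397.9 336.9  95. ]
((403.5, 230.5), (65.0, 51.0), 90.0)
[378. 198.] [ 563.2 -215.5   95. ]
[429. 198.] [ 554.8 -351.6   95. ]
[429. 263.] [ 382.1 -329.1   95. ]
[378. 263.] [ 390. -197.   95.]
```

View pics/bins.png

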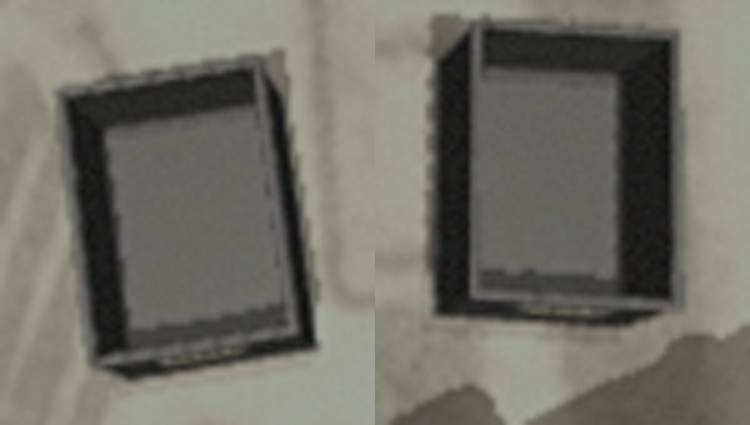

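```bash
python3 - <<'E'
from h import *
np.set_printoptions(precision=1,suppress=True)
for nm,x0,P in (("L",155,[(60,92),(262,65),(300,330),(95,365)]),("R",368,[(97,27),(305,32),(305,308),(97,300)])):
    q=np.array([onz("top",x0+u/5,195+v/5,95) for u,v in P]); print(nm,q,q.mean(0),"len",np.linalg.norm(q-np.roll(q,-1,0),axis=1))
    d=(q[0]-q[3]+q[1]-q[2]);print("yaw x",np.degrees(np.arctan2(d[1],d[0])))
print("cam",ray("top",0,0)[0],ray("side",0,0)[0])
for nm,p in (("eyeL",(532.6,28.3)),):
    for z in (110,149,167,185): print(z,(proj("top",(*p,z))-[260,190])*8)
    for yaw in (-5,0,5,10):
        c,s=np.cos(np.radians(yaw)),np.sin(np.radians(yaw))
        print(yaw,[((proj("top",(p[0]+k*c,p[1]+k*s,167))-[260,190])*8).round(0) for k in (-18,18)])
# tin, chisel, blister
for n,u,v,z in (("tin",261,275,43),("ch1",288,281,16),("ch2",352,277,16),("bl",361,154,16)): print(n,onz("top",u,v,z))
E
```

```text
L [[555.4 349.6  95. ]
 [563.6 241.6  95. ]
 [420.8 226.   95. ]
 [409.1 333.   95. ]] [487.2 287.5  95. ] len [108.3 143.6 107.7 147.3]
yaw x 6.358588533061269
R [[ 555.1 -239.9   95. ]
 [ 545.5 -350.4   95. ]
 [ 398.6 -331.3   95. ]
 [ 409.3 -223.7   95. ]] [ 477.1 -286.3   95. ] len [110.9 148.2 108.1 146.6]
yaw x -6.874621316367356
cam [ 274.4   72.1 1339.1] [   65.8 -1318.8   824.2]
110 [224.  187.3]
149 [226.6 161.9]
167 [227.9 149.7]
185 [229.2 137. ]
-5 [array([227., 206.]), array([229.,  94.])]
0 [array([232., 206.]), array([224.,  94.])]
5 [array([237., 205.]), array([219.,  95.])]
10 [array([242., 204.]), array([214.,  95.])]
tin [381.7 109.7  43. ]
ch1 [363.1  37.4  16. ]
ch2 [ 363.4 -138.8   16. ]
bl [ 715.6 -198.5   16. ]
```

```bash
cat >> h.py <<'E'
import json
def yawR(R): return np.degrees(np.arctan2(R[1][2],R[0][2]))
def plan(target,yaw,n,grip,start=None,yaw0=None,axis=None):
    """rows for straight move; yaw = tool z heading (deg); tool down"""
    s=bot.sense();R0=np.array(s["orientation"]);p=np.array(start if start is not None else s["eef_pos"],float)
    y=yawR(R0) if yaw0 is None else yaw0
    p0,y0=p.copy(),y;rows=[]
    for i in range(1,n+1):
        f=i/n;tp=p0+f*(np.array(target)-p0);ty=y0+f*(yaw-y0)
        zt=np.array([np.cos(np.radians(y)),np.sin(np.radians(y)),0]);yt=np.array([0,0,-1.]);xt=np.cross(yt,zt)
        R=np.c_[xt,yt,zt];d=np.round(R.T@(tp-p),0 if n>3 else 1);t=round(-(ty-y),1)
        p=p+R@d;y=y-t;rows.append([grip,[float(v) for v in d],t])
    for i in range(0,len(rows),5): print(json.dumps(rows[i:i+5]))
    print("end",p.round(1),round(y,1))
def st():
    s=bot.sense();print("t",round(s["time"],2),"p",np.round(s["eef_pos"],1),"yaw",round(yawR(s["orientation"]),2),"F",np.round(s["contact_force"],1),"T",np.round(s["wrist_torque"],2),"w",round(s["gripper_width"],1),"q",np.round(s["joint_pos"],2), "ydown",np.round(np.array(s["orientation"])[:,1],3))
E
python3 -c "
from h import *
plan((532.6,28.3,280),93.5,24,100)"
```

```text
[[100, [-21.0, -1.0, -18.0], -6.7], [100, [-23.0, -2.0, -16.0], -6.6], [100, [-24.0, -1.0, -13.0], -6.7], [100, [-26.0, -1.0, -10.0], -6.7], [100, [-27.0, -2.0, -7.0], -6.6]]
[[100, [-27.0, -1.0, -4.0], -6.7], [100, [-28.0, -1.0, -0.0], -6.6], [100, [-27.0, -2.0, 2.0], -6.7], [100, [-27.0, -1.0, 6.0], -6.7], [100, [-26.0, -1.0, 9.0], -6.6]]
[[100, [-25.0, -2.0, 12.0], -6.7], [100, [-24.0, -1.0, 15.0], -6.7], [100, [-21.0, -2.0, 17.0], -6.6], [100, [-20.0, -1.0, 20.0], -6.7], [100, [-17.0, -1.0, 21.0], -6.6]]
[[100, [-14.0, -2.0, 24.0], -6.7], [100, [-12.0, -1.0, 25.0], -6.7], [100, [-8.0, -1.0, 27.0], -6.6], [100, [-6.0, -2.0, 27.0], -6.7], [100, [-2.0, -1.0, 27.0], -6.7]]
[[100, [1.0, -1.0, 28.0], -6.6], [100, [4.0, -2.0, 27.0], -6.7], [100, [8.0, -1.0, 27.0], -6.6], [100, [10.0, -1.0, 26.0], -6.7]]
end [532.6  28.8 279.6] 93.5
```

Emit:
{"method": "step_arm", "body": {
  "series": [
    [100,[-21,-6,-18],-6.7],
    [100,[-23,-6,-16],-6.6],
    [100,[-24,-6,-13],-6.7],
    [100,[-26,-4,-10],-6.7],
    [100,[-27,-4,-7],-6.6]
  ]
}}

```text
time: 0.52
eef_pos: [309.4, -445.9, 274.3]
orientation: [[-0.541, -0.0, 0.841], [-0.841, 0.0, -0.541], [0.0, -1.0, -0.0]]
contact_force: [0.8, -0.1, -0.3]
gripper_width: 85.6
```

Emit:
{"method": "step_arm", "body": {
  "series": [
    [100,[-27,-1,-4],-6.7],
    [100,[-28,-1,0],-6.6],
    [100,[-27,-2,2],-6.7],
    [100,[-27,-1,6],-6.7],
    [100,[-26,-1,9],-6.6]
  ]
}}

```text
time: 0.93
eef_pos: [368.0, -321.5, 280.2]
orientation: [[0.009, -0.0, 1.0], [-1.0, 0.0, 0.009], [-0.0, -1.0, -0.0]]
contact_force: [1.1, -1.2, -0.4]
gripper_width: 85.3
```

Emit:
{"method": "step_arm", "body": {
  "series": [
    [100,[-25,0,12],-6.7],
    [100,[-24,0,15],-6.7],
    [100,[-21,0,17],-6.6],
    [100,[-20,0,20],-6.7],
    [100,[-17,0,21],-6.6]
  ]
}}

```text
time: 1.35
eef_pos: [426.5, -196.0, 280.1]
orientation: [[0.557, -0.0, 0.831], [-0.831, 0.0, 0.557], [-0.0, -1.0, -0.0]]
contact_force: [0.4, 0.2, -0.4]
gripper_width: 85.6
```

```bash
python3 - <<'E'
from h import *
import cv2
s=bot.read_camera("side");t=bot.read_camera("top")
cv2.imwrite("pics/s1.png",s);cv2.imwrite("pics/t1.png",t)
a=cv2.resize(s[190:290,240:330],None,fx=6,fy=6,interpolation=2)
b=cv2.resize(t[190:260,260:350],None,fx=6,fy=6,interpolation=2)
cv2.imwrite("pics/s1c.png",a);cv2.imwrite("pics/t1c.png",b)
E
```

```text
(no output)
```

View pics/s1c.png

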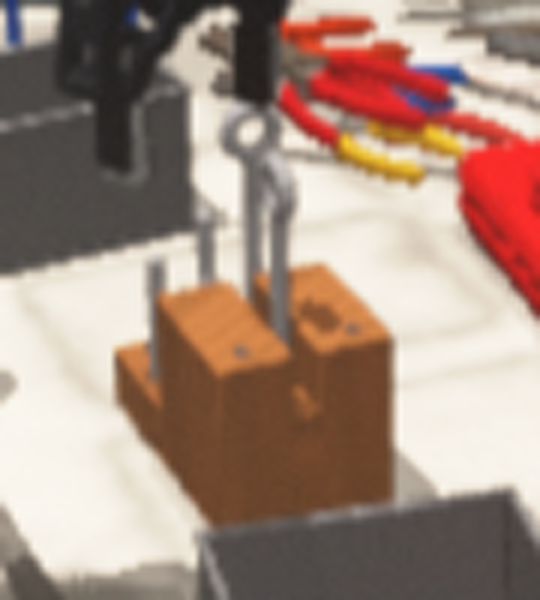

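View pics/t1c.png

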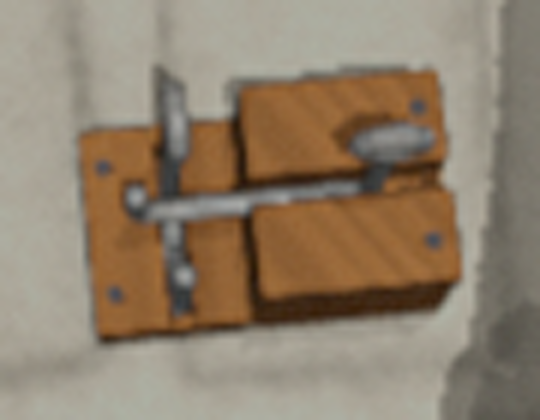

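```bash
python3 - <<'E'
from h import *
np.set_printoptions(precision=1,suppress=True)
T=lambda u,v:(260+u/6,190+v/6); S=lambda u,v:(240+u/6,190+v/6)
print("eye",tri(T(173,115),S(250,135)))
print("ltip",tri(T(183,274),S(155,265)))
print("wtip",tri(T(134,199),S(206,218)))
print("weye",tri(T(393,141),S(281,188)))
E
python3 -c "
from h import *
plan((532.6,28.3,280),94,9,100)"
```

```text
eye (array([531.9,  27.4, 164.8]), np.float64(0.10428458869548231))
ltip (array([475.7,  25.1, 100.3]), np.float64(1.966003784060922))
wtip (array([509.4,  44.3, 112.2]), np.float64(4.844492953534027))
weye (array([514.4, -62.7, 177.2]), np.float64(3.5975545337219423))
[[100, [-14.0, 0.0, 23.0], -6.7], [100, [-11.0, 0.0, 25.0], -6.6], [100, [-8.0, 0.0, 26.0], -6.7], [100, [-5.0, 0.0, 27.0], -6.6], [100, [-2.0, 0.0, 27.0], -6.7]]
[[100, [2.0, 0.0, 27.0], -6.6], [100, [4.0, 0.0, 27.0], -6.7], [100, [8.0, 0.0, 26.0], -6.6], [100, [10.0, 0.0, 25.0], -6.7]]
end [532.5  28.  280.4] 94.0
```

Emit:
{"method": "step_arm", "body": {
  "series": [
    [100,[-14,0,23],-6.7],
    [100,[-11,0,25],-6.6],
    [100,[-8,0,26],-6.7],
    [100,[-5,0,27],-6.6],
    [100,[-2,0,27],-6.7]
  ]
}}

```text
time: 1.87
eef_pos: [485.7, -74.5, 280.1]
orientation: [[0.921, -0.0, 0.391], [-0.391, -0.0, 0.921], [-0.0, -1.0, -0.0]]
contact_force: [1.3, -0.2, 0.2]
gripper_width: 85.3
```

Emit:
{"method": "step_arm", "body": {
  "series": [
    [100,[2,0,27],-6.6],
    [100,[4,0,27],-6.7],
    [100,[8,0,26],-6.5],
    [100,[10,0,25],-5.5],
    [100,[0,20,0],0]
  ]
}}

```text
time: 2.28
eef_pos: [536.4, 28.1, 263.1]
orientation: [[0.999, 0.006, -0.047], [0.047, 0.004, 0.999], [0.007, -1.0, 0.004]]
contact_force: [0.6, 0.6, 0.6]
gripper_width: 85.4
```

```bash
python3 -c "
from h import *
st();plan((532.4,28,166),93,4,100)"
```

```text
t 2.28 p [536.4  28.1 263.1] yaw 92.69 F [0.6 0.6 0.6] T [ 0.05 -0.03  0.  ] w 85.4 q [ 0.42  0.38 -0.76  1.73  0.28  1.14  1.2 ] ydown [ 0.006  0.004 -1.   ]
[[100, [-1.0, 24.0, 0.0], -0.1], [100, [-1.0, 25.0, 0.0], -0.1], [100, [-1.0, 24.0, 0.0], -0.0], [100, [-1.0, 24.0, 0.0], -0.1]]
end [532.4  27.9 166.1] 93.0
```

Emit:
{"method": "step_arm", "body": {
  "series": [
    [100,[0,20,0],0],
    [100,[0,20,0],0],
    [100,[0,15,0],0],
    [100,[0,10,0],0],
    [100,[0,0,0],0]
  ]
}}

```text
time: 2.7
eef_pos: [532.1, 21.4, 193.1]
orientation: [[0.999, -0.004, -0.035], [0.035, -0.0, 0.999], [-0.004, -1.0, -0.0]]
contact_force: [-0.3, 0.2, 0.6]
gripper_width: 85.6
```

```bash
python3 - <<'E'
from h import *
import cv2
st()
s=bot.read_camera("side");t=bot.read_camera("top")
cv2.imwrite("pics/s2c.png",cv2.resize(s[170:290,230:330],None,fx=5,fy=5,interpolation=2));cv2.imwrite("pics/t2c.png",cv2.resize(t[180:260,260:350],None,fx=6,fy=6,interpolation=2))
E
```

```text
t 2.7 p [532.1  21.4 193.1] yaw 92.03 F [-0.3  0.2  0.6] T [-0.02  0.06  0.  ] w 85.6 q [ 0.4   0.44 -0.73  1.82  0.34  1.01  1.14] ydown [-0.004 -0.    -1.   ]
```

View pics/s2c.png

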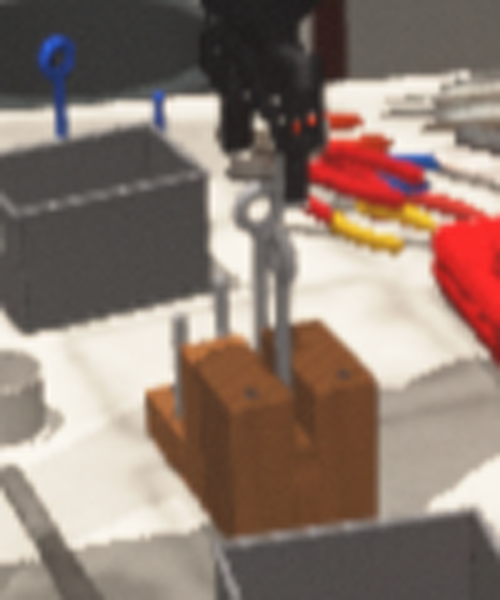

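Emit:
{"method": "step_arm", "body": {
  "series": [
    [100,[0,0,6.5],-0.7],
    [100,[0,8,0],0],
    [100,[0,0,0],0]
  ]
}}

```text
time: 3.05
eef_pos: [533.0, 29.3, 186.9]
orientation: [[0.999, 0.0, -0.049], [0.049, 0.0, 0.999], [0.0, -1.0, 0.0]]
contact_force: [0.0, -0.5, -0.5]
gripper_width: 85.2
```

```bash
python3 -c "
from h import *
st()"
```

```text
t 3.05 p [533.   29.3 186.9] yaw 92.84 F [ 0.  -0.5 -0.5] T [-0.03  0.07 -0.02] w 85.2 q [ 0.38  0.45 -0.73  1.83  0.35  0.99  1.13] ydown [ 0.  0. -1.]
```

Emit:
{"method": "step_arm", "body": {
  "series": [
    [100,[0,9,-1],0],
    [100,[0,8,0],0],
    [100,[0,8,0],0],
    [100,[0,0,0],0]
  ]
}}

```text
time: 3.38
eef_pos: [532.1, 27.3, 160.3]
orientation: [[0.999, -0.003, -0.048], [0.048, -0.0, 0.999], [-0.003, -1.0, -0.0]]
contact_force: [0.2, 0.0, 0.2]
gripper_width: 85.5
```

```bash
python3 - <<'E'
from h import *
import cv2
st()
s=bot.read_camera("side");t=bot.read_camera("top")
cv2.imwrite("pics/s3c.png",cv2.resize(s[170:290,230:330],None,fx=5,fy=5,interpolation=2));cv2.imwrite("pics/t3c.png",cv2.resize(t[180:260,260:350],None,fx=6,fy=6,interpolation=2))
E
```

```text
t 3.38 p [532.1  27.3 160.3] yaw 92.78 F [0.2 0.  0.2] T [-0.    0.03 -0.  ] w 85.5 q [ 0.37  0.48 -0.71  1.86  0.38  0.94  1.11] ydown [-0.003 -0.    -1.   ]
```

View pics/s3c.png

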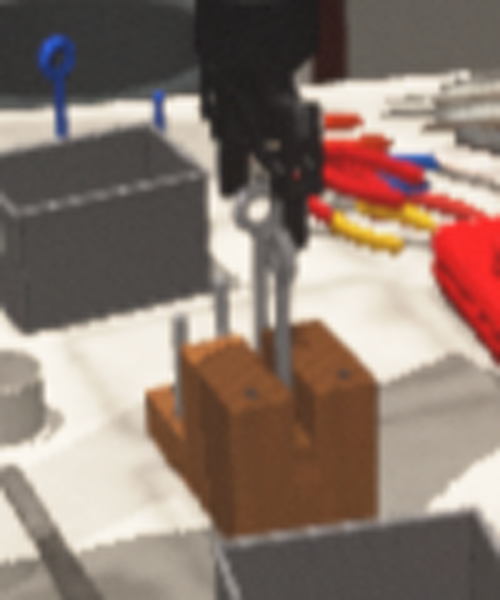

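View pics/t3c.png

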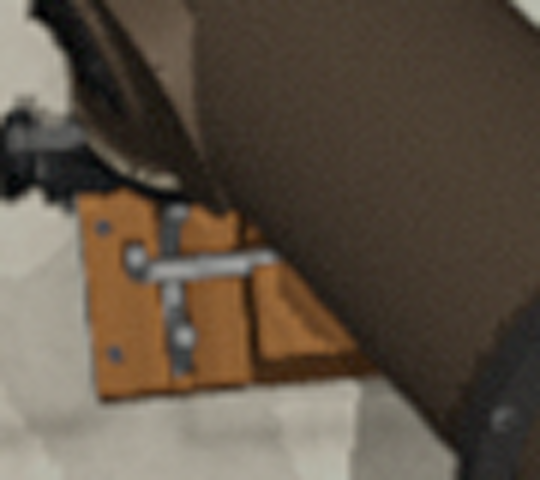

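The fingers straddle the eye ring, which is at about crop (258,210) in the side view. Now I'll close.

Emit:
{"method": "step_arm", "body": {
  "series": [
    [0,[0,0,0],0],
    [0,[0,0,0],0],
    [0,[0,0,0],0],
    [0,[0,0,0],0],
    [0,[0,0,0],0]
  ],
  "grip_force": 80
}}

```text
time: 3.9
eef_pos: [533.3, 27.8, 162.5]
orientation: [[0.999, 0.0, -0.049], [0.049, -0.0, 0.999], [0.0, -1.0, -0.0]]
contact_force: [-0.3, 0.7, -0.7]
gripper_width: 25.5
```

```bash
python3 -c "
from h import *
st()"
```

```text
t 3.9 p [533.3  27.8 162.5] yaw 92.79 F [-0.3  0.7 -0.7] T [0.01 0.01 0.05] w 25.5 q [ 0.37  0.48 -0.71  1.86  0.38  0.94  1.11] ydown [ 0. -0. -1.]
```

Emit:
{"method": "step_arm", "body": {
  "series": [
    [0,[0,0,0],0],
    [0,[0,0,0],0],
    [0,[0,0,0],0],
    [0,[0,0,0],0]
  ]
}}

```text
time: 4.23
eef_pos: [533.3, 27.8, 162.5]
orientation: [[0.999, 0.0, -0.049], [0.049, -0.0, 0.999], [0.0, -1.0, -0.0]]
contact_force: [0.0, -0.0, 3.1]
gripper_width: 8.6
```

```bash
python3 - <<'E'
from h import *
import cv2
st()
s=bot.read_camera("side")
cv2.imwrite("pics/s4c.png",cv2.resize(s[170:290,230:330],None,fx=5,fy=5,interpolation=2))
E
```

```text
t 4.23 p [533.3  27.8 162.5] yaw 92.79 F [ 0.  -0.   3.1] T [-0.11  0.12 -0.  ] w 8.6 q [ 0.37  0.48 -0.71  1.86  0.38  0.94  1.11] ydown [ 0. -0. -1.]
```

View pics/s4c.png

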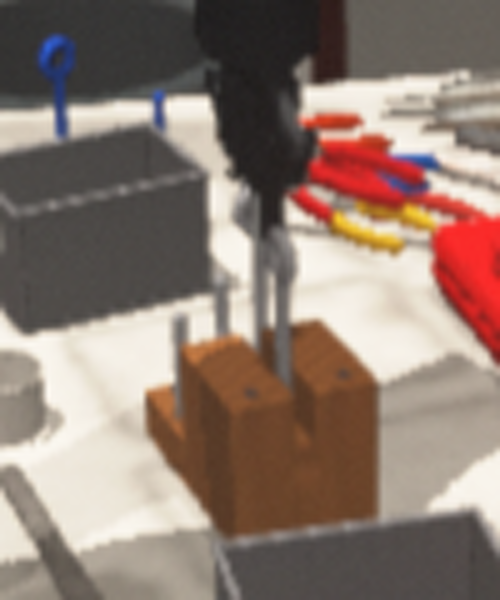

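Emit:
{"method": "step_arm", "body": {
  "series": [
    [0,[0,-8,0],0],
    [0,[0,-8,0],0],
    [0,[0,-8,0],0],
    [0,[0,-8,0],0],
    [0,[0,-7,0],0]
  ]
}}

```text
time: 4.7
eef_pos: [533.4, 27.9, 202.5]
orientation: [[0.999, 0.001, -0.049], [0.049, 0.0, 0.999], [0.001, -1.0, 0.0]]
contact_force: [0.2, -0.9, -2.9]
gripper_width: 8.7
```

Emit:
{"method": "step_arm", "body": {
  "series": [
    [0,[0,0,0],0],
    [0,[0,0,0],0]
  ]
}}

```text
time: 4.87
eef_pos: [533.4, 27.8, 201.9]
orientation: [[0.999, 0.001, -0.048], [0.048, -0.0, 0.999], [0.001, -1.0, -0.0]]
contact_force: [-0.1, -0.6, -2.7]
gripper_width: 8.6
```

```bash
python3 - <<'E'
from h import *
import cv2
st()
s=bot.read_camera("side");t=bot.read_camera("top")
cv2.imwrite("pics/s5c.png",cv2.resize(s[170:290,230:330],None,fx=5,fy=5,interpolation=2));cv2.imwrite("pics/t5c.png",cv2.resize(t[180:260,260:350],None,fx=6,fy=6,interpolation=2))
E
```

```text
t 4.87 p [533.4  27.8 201.9] yaw 92.78 F [-0.1 -0.6 -2.7] T [-0.02 -0.04 -0.02] w 8.6 q [ 0.39  0.44 -0.73  1.81  0.34  1.02  1.14] ydown [ 0.001 -0.    -1.   ]
```

View pics/s5c.png

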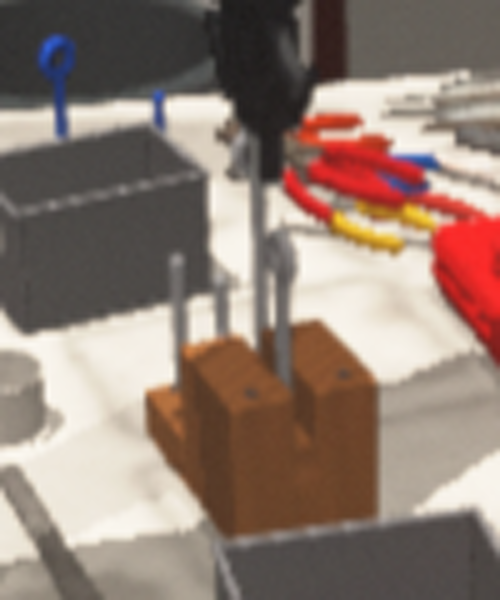

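View pics/t5c.png

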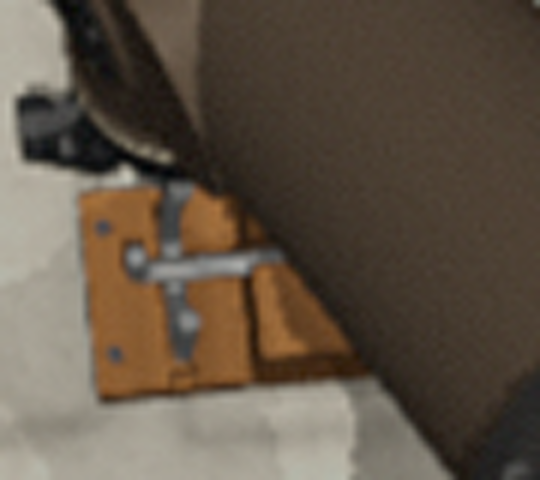

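The hook carries about 2.6 N at the wrist, its tip has risen to side crop (177,258), and the wide hook hasn't moved. I'll check the height.

```bash
python3 - <<'E'
from h import *
np.set_printoptions(precision=1,suppress=True)
print(tri((260+189/6,180+318/6),(230+177/5,170+262/5)))
print([onz("top",260+189/6,180+318/6,z) for z in (140,146)])
plan((532.4,27.8,201.9),0,14,0)
E
```

```text
(array([475.5,  23.7, 142.2]), np.float64(1.7736874215828082))
[array([475. ,  23.8, 140. ]), array([474. ,  24.1, 146. ])]
[[0, [-0.0, -0.0, 0.0], 6.6], [0, [-0.0, -0.0, 0.0], 6.7], [0, [-0.0, -0.0, 0.0], 6.6], [0, [-0.0, -0.0, -0.0], 6.6], [0, [-0.0, -0.0, -0.0], 6.6]]
[[0, [-0.0, -0.0, -0.0], 6.7], [0, [-0.0, -0.0, -0.0], 6.6], [0, [-0.0, -0.0, -0.0], 6.6], [0, [-0.0, -1.0, -0.0], 6.6], [0, [-0.0, 0.0, -0.0], 6.7]]
[[0, [-0.0, 0.0, -0.0], 6.6], [0, [-0.0, 0.0, -0.0], 6.6], [0, [-0.0, 0.0, -0.0], 6.7], [0, [-0.0, 0.0, -1.0], 6.6]]
end [531.9  27.5 202. ] -0.0
```

Emit:
{"method": "step_arm", "body": {
  "series": [
    [0,[0,0,0],4],
    [0,[0,0,0],5],
    [0,[0,0,0],5],
    [0,[0,0,0],5],
    [0,[0,0,0],5]
  ]
}}

```text
time: 5.38
eef_pos: [532.8, 27.7, 200.7]
orientation: [[0.931, -0.001, 0.366], [-0.366, -0.0, 0.931], [-0.001, -1.0, -0.0]]
contact_force: [0.3, 0.2, -2.4]
gripper_width: 8.7
```

Emit:
{"method": "step_arm", "body": {
  "series": [
    [0,[0,0,0],5],
    [0,[0,0,0],5],
    [0,[0,0,0],5],
    [0,[0,0,0],5],
    [0,[0,0,0],5]
  ]
}}

```text
time: 5.8
eef_pos: [532.8, 27.7, 200.7]
orientation: [[0.689, -0.001, 0.725], [-0.725, -0.0, 0.689], [-0.001, -1.0, -0.001]]
contact_force: [-0.2, -0.5, -2.5]
gripper_width: 8.5
```

```bash
python3 - <<'E'
from h import *
import cv2
st()
s=bot.read_camera("side");t=bot.read_camera("top")
cv2.imwrite("pics/s6c.png",np.hstack([cv2.resize(s[170:290,230:330],None,fx=4,fy=4,interpolation=2),cv2.resize(t[170:290,260:360],None,fx=4,fy=4,interpolation=2)]))
E
```

```text
t 5.8 p [532.8  27.7 200.7] yaw 43.55 F [-0.2 -0.5 -2.5] T [-0.04 -0.06 -0.04] w 8.5 q [ 0.25  0.39 -0.53  1.82  0.23  0.99  0.38] ydown [-0.001 -0.    -1.   ]
```

View pics/s6c.png

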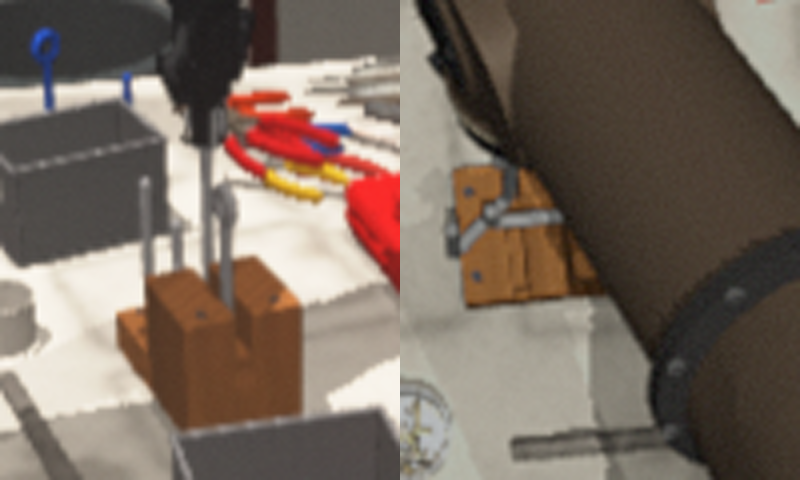

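It's half turned: the tip is swinging out past the wide tip and there's no contact force. Continuing.

Emit:
{"method": "step_arm", "body": {
  "series": [
    [0,[0,0,0],5],
    [0,[0,0,0],5],
    [0,[0,0,0],5],
    [0,[0,0,0],5],
    [0,[0,0,0],5]
  ]
}}

```text
time: 6.32
eef_pos: [532.9, 27.7, 200.9]
orientation: [[0.321, -0.001, 0.947], [-0.947, -0.0, 0.321], [-0.0, -1.0, -0.001]]
contact_force: [-1.0, -0.3, -2.9]
gripper_width: 8.7
```

Emit:
{"method": "step_arm", "body": {
  "series": [
    [0,[0,0,0],5],
    [0,[0,0,0],5],
    [0,[0,0,0],5],
    [0,[0,0,0],3],
    [0,[0,0,0],0]
  ]
}}

```text
time: 6.73
eef_pos: [532.9, 27.9, 201.0]
orientation: [[0.015, -0.001, 1.0], [-1.0, -0.0, 0.015], [0.0, -1.0, -0.001]]
contact_force: [0.5, -0.1, -1.9]
gripper_width: 8.6
```

```bash
python3 - <<'E'
from h import *
import cv2
st()
s=bot.read_camera("side");t=bot.read_camera("top")
cv2.imwrite("pics/s7c.png",np.hstack([cv2.resize(s[170:290,230:330],None,fx=4,fy=4,interpolation=2),cv2.resize(t[170:290,260:360],None,fx=4,fy=4,interpolation=2)]))
E
```

```text
t 6.73 p [532.9  27.9 201. ] yaw 0.84 F [ 0.5 -0.1 -1.9] T [-0.04  0.02  0.01] w 8.6 q [ 0.13  0.36 -0.37  1.83  0.16  0.97 -0.29] ydown [-0.001 -0.    -1.   ]
```

View pics/s7c.png

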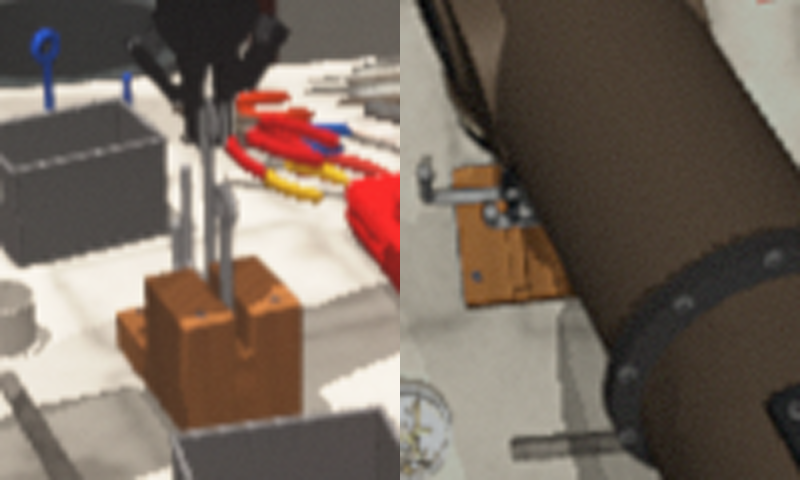

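Emit:
{"method": "step_arm", "body": {
  "series": [
    [0,[0,-15,0],0],
    [0,[0,-20,0],0],
    [0,[0,-20,0],0],
    [0,[0,-20,0],0],
    [0,[0,-20,0],0]
  ]
}}

```text
time: 7.25
eef_pos: [532.9, 27.7, 297.0]
orientation: [[0.017, -0.001, 1.0], [-1.0, -0.0, 0.017], [0.0, -1.0, -0.001]]
contact_force: [-0.2, 0.0, -1.8]
gripper_width: 8.2
```

Emit:
{"method": "step_arm", "body": {
  "series": [
    [0,[0,-15,0],0],
    [0,[0,0,0],0],
    [0,[0,0,0],0]
  ]
}}

```text
time: 7.5
eef_pos: [533.4, 27.8, 311.4]
orientation: [[0.016, 0.001, 1.0], [-1.0, -0.0, 0.016], [0.0, -1.0, 0.001]]
contact_force: [0.2, -0.1, -3.3]
gripper_width: 8.2
```

```bash
python3 - <<'E'
from h import *
import cv2
st()
s=bot.read_camera("side");t=bot.read_camera("top")
cv2.imwrite("pics/s8c.png",np.hstack([cv2.resize(s[140:290,210:330],None,fx=4,fy=4,interpolation=2),cv2.resize(t[170:320,220:300],None,fx=4,fy=4,interpolation=2)]))
E
```

```text
t 7.5 p [533.4  27.8 311.4] yaw 0.9 F [ 0.2 -0.1 -3.3] T [-0.06  0.03 -0.04] w 8.2 q [ 0.15  0.27 -0.38  1.68  0.1   1.22 -0.24] ydown [ 0.001 -0.    -1.   ]
```

View pics/s8c.png

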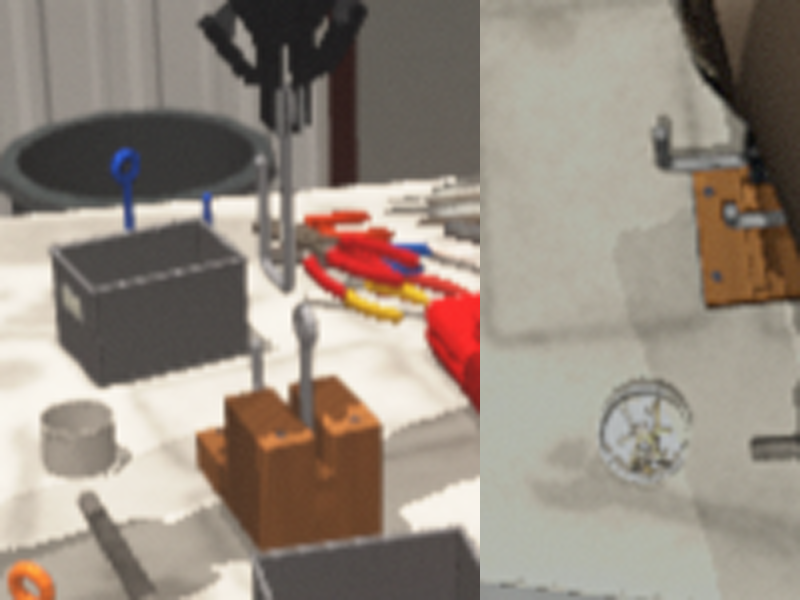

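```bash
python3 - <<'E'
from h import *
plan((538,265.5,311),6.4,10,0)
E
```

```text
[[0, [-24.0, -0.0, 1.0], -0.6], [0, [-24.0, -0.0, 1.0], -0.5], [0, [-23.0, -0.0, 1.0], -0.6], [0, [-24.0, -0.0, 2.0], -0.5], [0, [-24.0, -1.0, 2.0], -0.6]]
[[0, [-23.0, 0.0, 2.0], -0.5], [0, [-24.0, 0.0, 2.0], -0.6], [0, [-24.0, 0.0, 3.0], -0.5], [0, [-23.0, 0.0, 2.0], -0.6], [0, [-24.0, -0.0, 3.0], -0.5]]
end [537.6 265.4 310.9] 6.4
```

Emit:
{"method": "step_arm", "body": {
  "series": [
    [0,[-12,0,0],-0.6],
    [0,[-24,0,1],-0.5],
    [0,[-24,0,1],-0.6],
    [0,[-24,0,2],-0.5],
    [0,[-24,0,2],-0.6]
  ]
}}

```text
time: 8.02
eef_pos: [534.6, 137.8, 310.2]
orientation: [[0.064, -0.002, 0.998], [-0.998, -0.0, 0.064], [-0.0, -1.0, -0.002]]
contact_force: [1.0, -0.2, -2.7]
gripper_width: 8.6
```

Emit:
{"method": "step_arm", "body": {
  "series": [
    [0,[-24,0,2],-0.5],
    [0,[-24,0,2],-0.6],
    [0,[-24,0,3],-0.5],
    [0,[-24,0,3],-0.6],
    [0,[-24,0,3],-0.5]
  ]
}}

```text
time: 8.43
eef_pos: [537.6, 258.5, 310.0]
orientation: [[0.112, -0.002, 0.994], [-0.994, -0.001, 0.112], [0.0, -1.0, -0.002]]
contact_force: [-0.3, 0.4, -2.8]
gripper_width: 8.8
```

Emit:
{"method": "step_arm", "body": {
  "series": [
    [0,[-9,0,1],0],
    [0,[0,0,0],0],
    [0,[0,0,0],0]
  ]
}}

```text
time: 8.68
eef_pos: [537.9, 266.1, 310.2]
orientation: [[0.111, -0.002, 0.994], [-0.994, -0.001, 0.111], [0.001, -1.0, -0.002]]
contact_force: [0.4, -0.4, -2.7]
gripper_width: 8.5
```

```bash
python3 - <<'E'
from h import *
import cv2
st()
s=bot.read_camera("side");t=bot.read_camera("top")
cv2.imwrite("pics/s9.png",s);cv2.imwrite("pics/t9.png",t)
cv2.imwrite("pics/s9c.png",np.hstack([cv2.resize(s[130:250,190:290],None,fx=4,fy=4,interpolation=2),cv2.resize(t[180:300,140:240],None,fx=4,fy=4,interpolation=2)]))
E
```

```text
t 8.68 p [537.9 266.1 310.2] yaw 6.4 F [ 0.4 -0.4 -2.7] T [-0.09 -0.03 -0.  ] w 8.5 q [-0.22  0.4  -0.47  1.51  0.18  1.28 -0.6 ] ydown [-0.002 -0.001 -1.   ]
```

View pics/s9c.png

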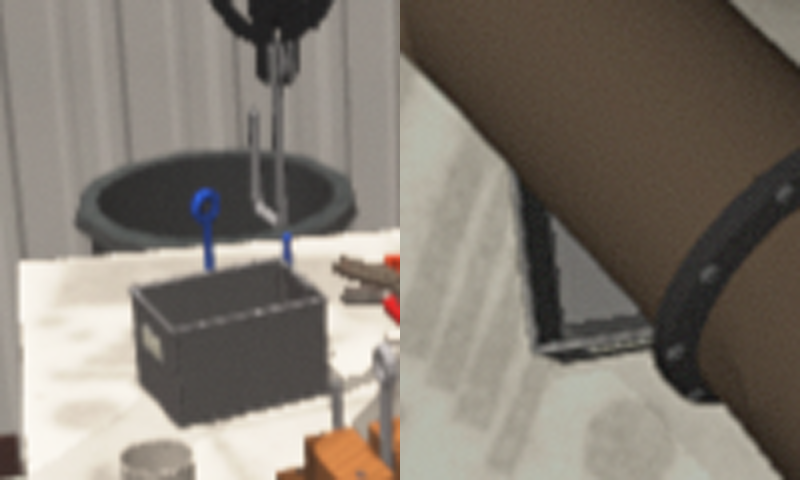

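```bash
python3 - <<'E'
from h import *
np.set_printoptions(precision=1,suppress=True)
for p in [(555.4,349.6),(563.6,241.6),(420.8,226),(409.1,333)]: print(p,(proj("side",(*p,95))-[190,130])*4)
# hook bend shank bottom corner expected
for o in ((0,0),(55,0)):
    y=np.radians(96.4);x=537.9+o[0]*np.cos(y);yy=266.1+o[0]*np.sin(y)
    print((proj("side",(x,yy,156))-[190,130])*4,(proj("side",(x,yy,5))-[190,130])*4)
for px in [(325,300),(288,262),(133,290),(177,330)]: print(px,onz("side",190+px[0]/4,130+px[1]/4,95))
E
```

```text
(555.4, 349.6) [276.1 259.9]
(563.6, 241.6) [320.9 301.9]
(420.8, 226) [170.2 334.6]
(409.1, 333) [128.  290.7]
[282.5 233.2] [289.1 385.7]
[257.9 213.3] [265.3 362.9]
(325, 300) [568.3 244.2  95. ]
(288, 262) [564.2 340.4  95. ]
(133, 290) [413.7 332.7  95. ]
(177, 330) [428.7 232.9  95. ]
```

Emit:
{"method": "step_arm", "body": {
  "series": [
    [0,[0,15,0],0],
    [0,[0,28,0],0],
    [0,[0,28,0],0],
    [0,[0,28,0],0],
    [0,[0,20,0],0]
  ]
}}

```text
time: 9.2
eef_pos: [538.2, 263.4, 190.0]
orientation: [[0.107, -0.002, 0.994], [-0.994, -0.002, 0.107], [0.002, -1.0, -0.002]]
contact_force: [0.2, -0.3, -2.1]
gripper_width: 8.6
```

Emit:
{"method": "step_arm", "body": {
  "series": [
    [0,[0,10,0],0],
    [0,[0,8,0],0],
    [0,[0,0,0],0]
  ]
}}

```text
time: 9.45
eef_pos: [538.4, 264.7, 173.3]
orientation: [[0.109, -0.001, 0.994], [-0.994, -0.001, 0.109], [0.001, -1.0, -0.001]]
contact_force: [-0.6, 0.1, -1.7]
gripper_width: 8.4
```

```bash
python3 - <<'E'
from h import *
import cv2
st()
s=bot.read_camera("side");t=bot.read_camera("top")
cv2.imwrite("pics/s10c.png",np.hstack([cv2.resize(s[130:250,190:290],None,fx=4,fy=4,interpolation=2),cv2.resize(t[180:300,140:240],None,fx=4,fy=4,interpolation=2)]))
E
```

```text
t 9.45 p [538.4 264.7 173.3] yaw 6.23 F [-0.6  0.1 -1.7] T [-0.02  0.06  0.12] w 8.4 q [-0.24  0.51 -0.44  1.7   0.25  0.99 -0.66] ydown [-0.001 -0.001 -1.   ]
```

View pics/s10c.png

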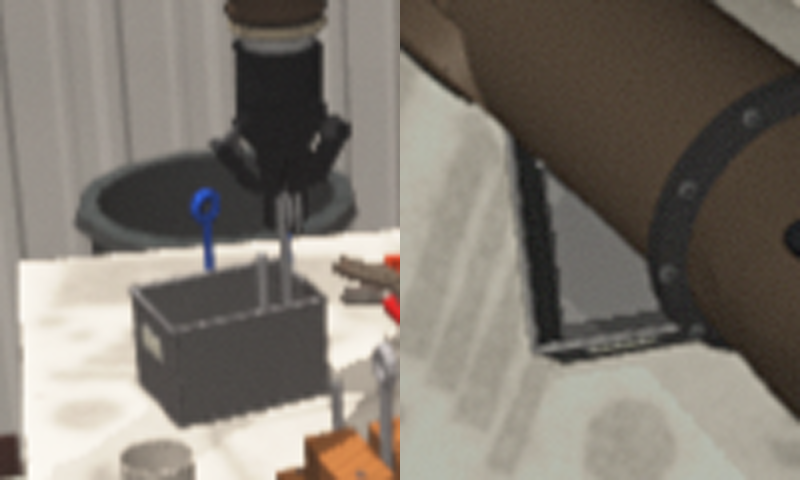

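The hook is inside the bin at crop (265-285, 220-300), clear of both walls. Now I'll feel for the floor.

Emit:
{"method": "step_arm", "body": {
  "series": [
    [0,[0,5,0],0],
    [0,[0,4,0],0],
    [0,[0,0,0],0],
    [0,[0,0,0],0]
  ]
}}

```text
time: 9.88
eef_pos: [538.5, 265.7, 165.3]
orientation: [[0.11, -0.0, 0.994], [-0.994, -0.0, 0.11], [0.0, -1.0, -0.0]]
contact_force: [0.7, 0.2, -1.9]
gripper_width: 8.5
```

Emit:
{"method": "step_arm", "body": {
  "series": [
    [0,[0,2,0],0],
    [0,[0,2,0],0],
    [0,[0,0,0],0]
  ]
}}

```text
time: 10.13
eef_pos: [538.4, 265.6, 160.9]
orientation: [[0.11, -0.0, 0.994], [-0.994, -0.0, 0.11], [0.0, -1.0, -0.0]]
contact_force: [-0.7, -0.0, -2.3]
gripper_width: 8.7
```

Emit:
{"method": "step_arm", "body": {
  "series": [
    [0,[0,1.5,0],0],
    [0,[0,0,0],0]
  ]
}}

```text
time: 10.3
eef_pos: [538.6, 265.7, 159.7]
orientation: [[0.11, 0.0, 0.994], [-0.994, 0.0, 0.11], [-0.0, -1.0, 0.0]]
contact_force: [-0.7, 0.1, -1.7]
gripper_width: 8.5
```

Emit:
{"method": "step_arm", "body": {
  "series": [
    [0,[0,1,0],0],
    [0,[0,0,0],0]
  ]
}}

```text
time: 10.47
eef_pos: [538.9, 265.8, 159.6]
orientation: [[0.109, 0.001, 0.994], [-0.994, 0.0, 0.109], [-0.0, -1.0, 0.001]]
contact_force: [-1.3, -1.1, 4.7]
gripper_width: 8.5
```

Emit:
{"method": "step_arm", "body": {
  "series": [
    [40,[0,0,0],0],
    [40,[0,0,0],0],
    [40,[0,0,0],0],
    [40,[0,0,4],0],
    [40,[0,0,6],0]
  ]
}}

```text
time: 10.88
eef_pos: [548.5, 266.9, 158.9]
orientation: [[0.11, -0.0, 0.994], [-0.994, -0.0, 0.11], [0.0, -1.0, -0.0]]
contact_force: [0.3, 0.2, 0.4]
gripper_width: 34.1
```

```bash
python3 - <<'E'
from h import *
import cv2
st()
s=bot.read_camera("side")
cv2.imwrite("pics/s11c.png",cv2.resize(s[150:250,200:300],None,fx=6,fy=6,interpolation=2))
E
```

```text
t 10.88 p [548.5 266.9 158.9] yaw 6.32 F [0.3 0.2 0.4] T [-0.02 -0.   -0.03] w 34.1 q [-0.24  0.54 -0.44  1.69  0.26  0.98 -0.66] ydown [-0. -0. -1.]
```

View pics/s11c.png

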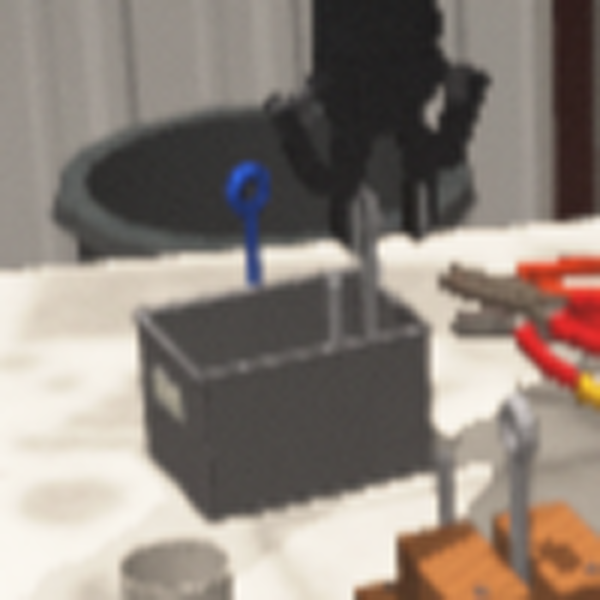

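Emit:
{"method": "step_arm", "body": {
  "series": [
    [40,[0,0,6],0],
    [40,[0,0,6],0],
    [40,[0,0,6],0],
    [40,[0,0,6],0],
    [40,[0,0,0],0]
  ]
}}

```text
time: 11.35
eef_pos: [573.8, 269.3, 158.6]
orientation: [[0.109, 0.001, 0.994], [-0.994, 0.0, 0.109], [-0.0, -1.0, 0.001]]
contact_force: [-0.4, -0.0, 0.8]
gripper_width: 34.4
```

```bash
python3 - <<'E'
from h import *
import cv2
st()
s=bot.read_camera("side")
cv2.imwrite("pics/s12c.png",cv2.resize(s[150:250,200:300],None,fx=6,fy=6,interpolation=2))
E
```

```text
t 11.35 p [573.8 269.3 158.6] yaw 6.23 F [-0.4 -0.   0.8] T [-0.01 -0.02  0.04] w 34.4 q [-0.24  0.57 -0.43  1.63  0.27  1.   -0.64] ydown [ 0.001  0.    -1.   ]
```

View pics/s12c.png

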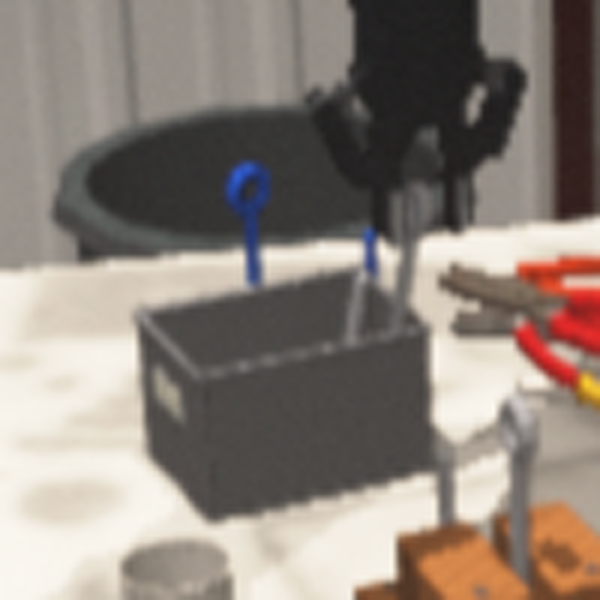

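It's leaning toward the far wall. I'll open fully and lift off.

Emit:
{"method": "step_arm", "body": {
  "series": [
    [80,[0,0,0],0],
    [80,[0,0,0],0],
    [80,[0,0,0],0],
    [80,[0,-10,0],0],
    [80,[0,-15,0],0]
  ]
}}

```text
time: 11.82
eef_pos: [571.4, 268.9, 183.3]
orientation: [[0.11, -0.002, 0.994], [-0.994, -0.001, 0.11], [0.001, -1.0, -0.003]]
contact_force: [0.0, -0.7, 0.4]
gripper_width: 68.6
```

Emit:
{"method": "step_arm", "body": {
  "series": [
    [100,[0,-20,0],0],
    [100,[0,-30,0],0],
    [100,[0,-30,0],0],
    [100,[0,-30,0],0]
  ]
}}

```text
time: 12.15
eef_pos: [571.9, 269.4, 296.1]
orientation: [[0.11, 0.0, 0.994], [-0.994, 0.0, 0.11], [-0.0, -1.0, 0.0]]
contact_force: [0.5, 0.3, -0.2]
gripper_width: 85.2
```

```bash
python3 - <<'E'
from h import *
import cv2
st()
s=bot.read_camera("side");t=bot.read_camera("top")
cv2.imwrite("pics/s13.png",s);cv2.imwrite("pics/t13.png",t)
cv2.imwrite("pics/s13c.png",np.hstack([cv2.resize(s[150:290,200:300],None,fx=4,fy=4,interpolation=2),cv2.resize(t[150:290,140:240],None,fx=4,fy=4,interpolation=2)]))
E
```

```text
t 12.15 p [571.9 269.4 296.1] yaw 6.32 F [ 0.5  0.3 -0.2] T [-0.02 -0.    0.02] w 85.2 q [-0.23  0.46 -0.45  1.45  0.2   1.28 -0.59] ydown [ 0.  0. -1.]
```

View pics/s13c.png

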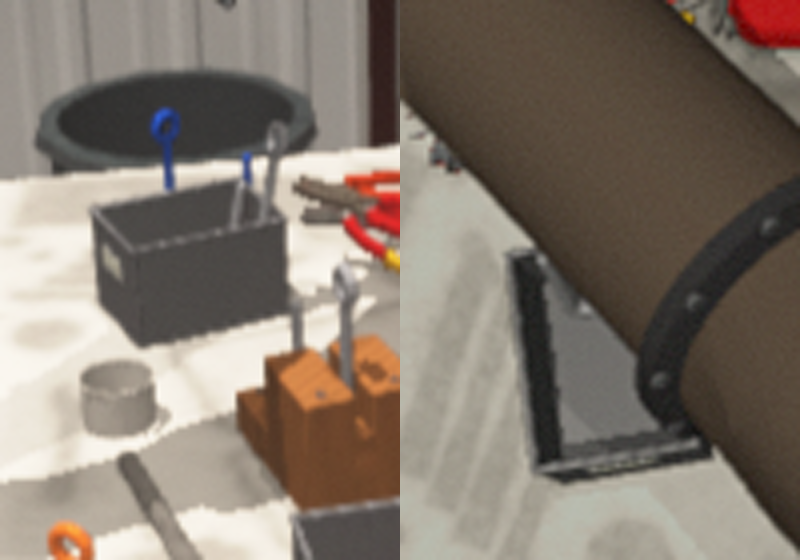

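The long hook now leans on the far wall of the left bin, released, and the wide hook still stands in its slot. The wide eye shows at side crop (346,283).

```bash
python3 - <<'E'
from h import *
np.set_printoptions(precision=1,suppress=True)
print(onz("side",200+345/4,150+283/4,177), proj("side",(513.5,-62,177)))
plan((513.5,-62,255),2.5,13,100)
E
```

```text
[516.3 -57.6 177. ] [285.9 221.5]
[[100, [25.0, 3.0, -7.0], 0.3], [100, [25.0, 4.0, -8.0], 0.3], [100, [25.0, 3.0, -7.0], 0.3], [100, [25.0, 4.0, -7.0], 0.3], [100, [25.0, 3.0, -7.0], 0.3]]
[[100, [25.0, 4.0, -7.0], 0.3], [100, [25.0, 3.0, -6.0], 0.2], [100, [26.0, 4.0, -7.0], 0.3], [100, [25.0, 3.0, -6.0], 0.3], [100, [25.0, 4.0, -7.0], 0.3]]
[[100, [26.0, 3.0, -6.0], 0.3], [100, [25.0, 4.0, -6.0], 0.3], [100, [25.0, 3.0, -6.0], 0.3]]
end [513.1 -61.8 255.4] 2.5
```

Emit:
{"method": "step_arm", "body": {
  "series": [
    [100,[25,3,-7],0.3],
    [100,[25,4,-8],0.3],
    [100,[25,3,-7],0.3],
    [100,[25,4,-7],0.3],
    [100,[25,3,-7],0.3]
  ]
}}

```text
time: 12.67
eef_pos: [548.2, 140.3, 276.8]
orientation: [[0.084, -0.0, 0.997], [-0.997, -0.0, 0.084], [0.0, -1.0, -0.0]]
contact_force: [1.0, 0.1, -0.4]
gripper_width: 85.7
```

Emit:
{"method": "step_arm", "body": {
  "series": [
    [100,[25,4,-7],0.3],
    [100,[25,3,-6],0.2],
    [100,[26,4,-7],0.3],
    [100,[25,3,-6],0.3],
    [100,[25,4,-7],0.3]
  ]
}}

```text
time: 13.08
eef_pos: [524.8, 12.2, 259.1]
orientation: [[0.059, 0.001, 0.998], [-0.998, -0.0, 0.059], [0.0, -1.0, 0.001]]
contact_force: [0.2, -0.7, -0.2]
gripper_width: 85.2
```

Emit:
{"method": "step_arm", "body": {
  "series": [
    [100,[26,3,-5],0.3],
    [100,[25,4,-5],0.3],
    [100,[25,3,-6],0.3],
    [100,[0,0,0],0],
    [100,[0,0,0],0]
  ]
}}

```text
time: 13.5
eef_pos: [512.9, -64.9, 248.9]
orientation: [[0.04, -0.0, 0.999], [-0.999, -0.0, 0.04], [0.0, -1.0, -0.0]]
contact_force: [-0.2, 1.1, -1.1]
gripper_width: 85.4
```

```bash
python3 - <<'E'
from h import *
import cv2
st()
s=bot.read_camera("side");t=bot.read_camera("top")
cv2.imwrite("pics/s14c.png",np.hstack([cv2.resize(s[150:290,220:320],None,fx=4,fy=4,interpolation=2),cv2.resize(t[150:290,240:340],None,fx=4,fy=4,interpolation=2)]))
E
```

```text
t 13.5 p [512.9 -64.9 248.9] yaw 2.31 F [-0.2  1.1 -1.1] T [ 0.07 -0.01 -0.01] w 85.4 q [ 0.31  0.29 -0.36  1.81  0.12  1.07 -0.05] ydown [-0. -0. -1.]
```

View pics/s14c.png

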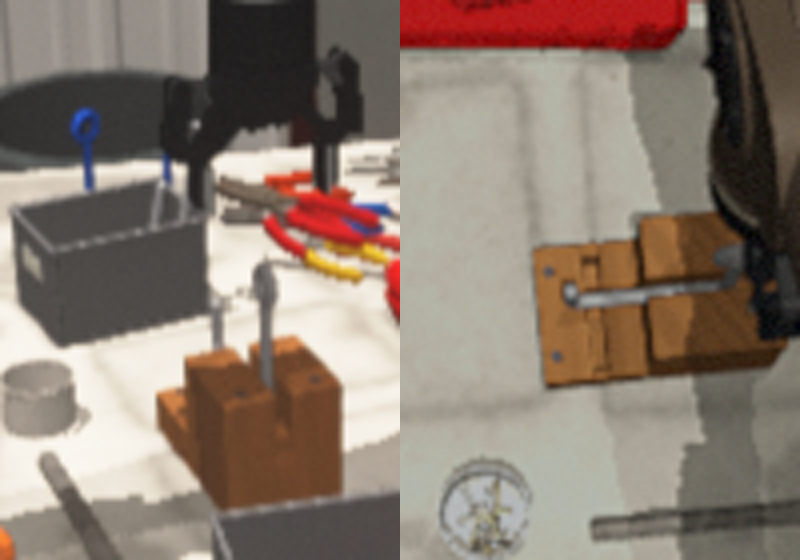

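Emit:
{"method": "step_arm", "body": {
  "series": [
    [100,[-2,15,1.5],0],
    [100,[0,20,0],0],
    [100,[0,15,0],0],
    [100,[0,10,0],0],
    [100,[0,0,0],0]
  ]
}}

```text
time: 14.02
eef_pos: [513.9, -60.1, 187.1]
orientation: [[0.045, -0.003, 0.999], [-0.999, 0.001, 0.045], [-0.001, -1.0, -0.003]]
contact_force: [0.1, 0.1, -0.0]
gripper_width: 85.8
```

```bash
python3 - <<'E'
from h import *
import cv2
st()
s=bot.read_camera("side")
cv2.imwrite("pics/s15c.png",cv2.resize(s[170:290,230:330],None,fx=5,fy=5,interpolation=2))
E
```

```text
t 14.02 p [513.9 -60.1 187.1] yaw 2.6 F [ 0.1  0.1 -0. ] T [ 0.06  0.01 -0.04] w 85.8 q [ 0.29  0.36 -0.36  1.89  0.15  0.93 -0.09] ydown [-0.003  0.001 -1.   ]
```

View pics/s15c.png

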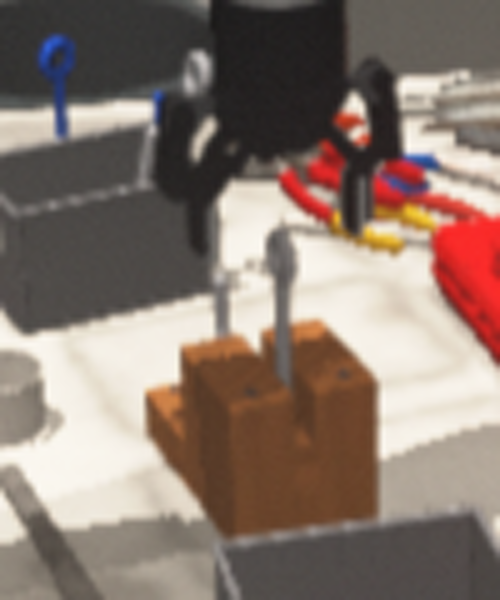

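Emit:
{"method": "step_arm", "body": {
  "series": [
    [100,[1,8,0],0],
    [100,[0.5,7,0],0],
    [100,[0,0,0],0],
    [0,[0,0,0],0],
    [0,[0,0,0],0]
  ],
  "grip_force": 80
}}

```text
time: 14.48
eef_pos: [515.1, -62.8, 174.0]
orientation: [[0.043, 0.0, 0.999], [-0.999, -0.0, 0.043], [0.0, -1.0, 0.0]]
contact_force: [0.4, -0.4, -0.2]
gripper_width: 64.0
```

Emit:
{"method": "step_arm", "body": {
  "series": [
    [0,[0,0,0],0],
    [0,[0,0,0],0],
    [0,[0,0,0],0],
    [0,[0,0,0],0],
    [0,[0,0,0],0]
  ]
}}

```text
time: 14.9
eef_pos: [514.5, -63.0, 174.0]
orientation: [[0.043, -0.001, 0.999], [-0.999, -0.0, 0.043], [0.0, -1.0, -0.001]]
contact_force: [-2.0, 0.2, 5.2]
gripper_width: 8.7
```

Emit:
{"method": "step_arm", "body": {
  "series": [
    [0,[0,0,0],0],
    [0,[0,0,0],0]
  ]
}}

```text
time: 15.07
eef_pos: [514.5, -63.0, 174.0]
orientation: [[0.043, -0.001, 0.999], [-0.999, -0.0, 0.043], [0.0, -1.0, -0.001]]
contact_force: [-3.0, -0.7, 5.5]
gripper_width: 8.4
```

```bash
python3 - <<'E'
from h import *
import cv2
st()
s=bot.read_camera("side")
cv2.imwrite("pics/s16c.png",cv2.resize(s[170:290,230:330],None,fx=5,fy=5,interpolation=2))
E
```

```text
t 15.07 p [514.5 -63.  174. ] yaw 2.48 F [-3.  -0.7  5.5] T [-0.07  0.91  0.11] w 8.4 q [ 0.29  0.37 -0.35  1.9   0.16  0.9  -0.1 ] ydown [-0.001 -0.    -1.   ]
```

View pics/s16c.png

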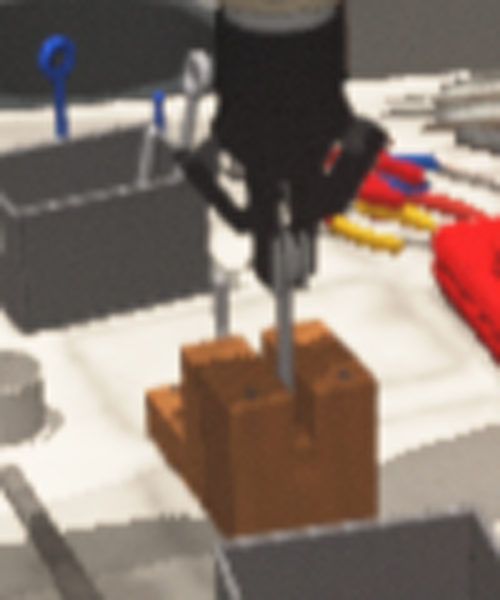

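Gripped, at a width of 8.4. Lifting.

Emit:
{"method": "step_arm", "body": {
  "series": [
    [0,[0,-8,0],0],
    [0,[0,-10,0],0],
    [0,[0,-12,0],0],
    [0,[0,-15,0],0],
    [0,[0,-15,0],0]
  ]
}}

```text
time: 15.53
eef_pos: [515.0, -62.7, 235.1]
orientation: [[0.044, 0.0, 0.999], [-0.999, 0.0, 0.044], [-0.0, -1.0, 0.0]]
contact_force: [0.2, -0.5, -3.2]
gripper_width: 8.7
```

Emit:
{"method": "step_arm", "body": {
  "series": [
    [0,[0,-15,0],0],
    [0,[0,-12,0],0],
    [0,[0,0,0],0],
    [0,[0,0,0],0]
  ]
}}

```text
time: 15.87
eef_pos: [515.3, -62.7, 261.6]
orientation: [[0.043, 0.002, 0.999], [-0.999, -0.0, 0.043], [0.0, -1.0, 0.002]]
contact_force: [-0.1, 0.4, -2.7]
gripper_width: 8.7
```

```bash
python3 - <<'E'
from h import *
import cv2
st()
s=bot.read_camera("side");t=bot.read_camera("top")
cv2.imwrite("pics/s17c.png",np.hstack([cv2.resize(s[150:290,220:320],None,fx=4,fy=4,interpolation=2),cv2.resize(t[150:290,240:340],None,fx=4,fy=4,interpolation=2)]))
E
```

```text
t 15.87 p [515.3 -62.7 261.6] yaw 2.49 F [-0.1  0.4 -2.7] T [-0.08 -0.04 -0.  ] w 8.7 q [ 0.31  0.28 -0.37  1.79  0.11  1.09 -0.05] ydown [ 0.002 -0.    -1.   ]
```

View pics/s17c.png

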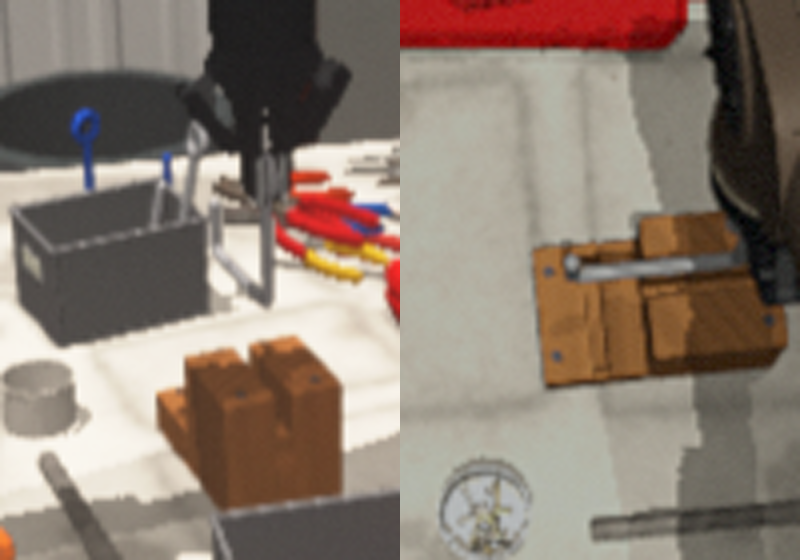

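```bash
python3 - <<'E'
from h import *
np.set_printoptions(precision=1,suppress=True)
q=np.array([onz("side",200+u/4,190+v/4,95) for u,v in [(295,356),(497,332),(550,412),(325,443)]]);print(q,q.mean(0))
q=np.array([onz("top",368+u/5,195+v/5,4) for u,v in [(107,70),(242,72),(242,285),(107,275)]]);print(q)
E
cat > /dev/null <<'E'
E
python3 - <<'E'
import cv2
s=cv2.imread("pics/s13.png");cv2.imwrite("pics/rb.png",cv2.resize(s[255:345,255:355],None,fx=6,fy=6,interpolation=2))
E
```

```text
[[ 417.8 -223.6   95. ]
 [ 556.3 -245.8   95. ]
 [ 548.3 -346.8   95. ]
 [ 402.6 -326.3   95. ]] [ 481.3 -285.6   95. ]
[[ 550.1 -265.6    4. ]
 [ 544.2 -342.4    4. ]
 [ 422.7 -327.3    4. ]
 [ 432.9 -252.5    4. ]]
```

View pics/rb.png

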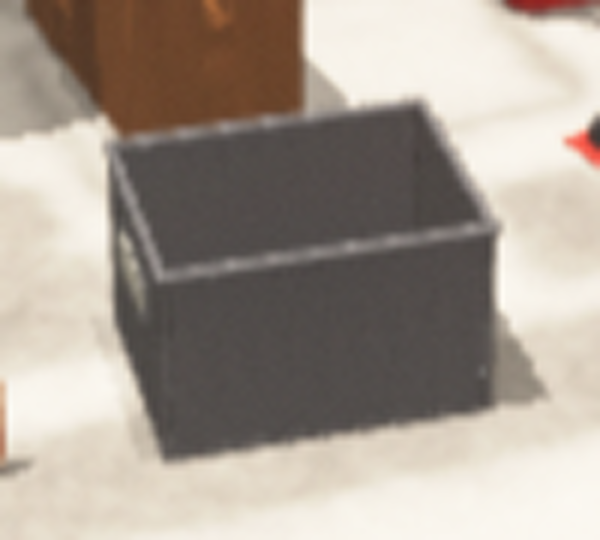

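```bash
python3 - <<'E'
from h import *
plan((427.5,-279,262),-97.5,20,0)
E
```

```text
[[0, [11.0, -0.0, -5.0], 5.0], [0, [11.0, -0.0, -4.0], 5.0], [0, [11.0, -0.0, -3.0], 5.0], [0, [11.0, -0.0, -2.0], 5.0], [0, [12.0, -0.0, -0.0], 5.0]]
[[0, [12.0, -1.0, -0.0], 5.0], [0, [11.0, 0.0, 1.0], 5.0], [0, [12.0, 0.0, 2.0], 5.0], [0, [11.0, 0.0, 3.0], 5.0], [0, [11.0, 0.0, 4.0], 5.0]]
[[0, [10.0, 0.0, 5.0], 5.0], [0, [10.0, -0.0, 6.0], 5.0], [0, [10.0, -0.0, 7.0], 5.0], [0, [9.0, -0.0, 7.0], 5.0], [0, [8.0, -0.0, 9.0], 5.0]]
[[0, [7.0, -0.0, 9.0], 5.0], [0, [7.0, -0.0, 9.0], 5.0], [0, [6.0, -1.0, 10.0], 5.0], [0, [4.0, 0.0, 11.0], 5.0], [0, [4.0, 0.0, 11.0], 5.0]]
end [ 427.7 -279.   262.2] -97.5
```

Emit:
{"method": "step_arm", "body": {
  "series": [
    [0,[11,0,-5],5],
    [0,[11,0,-4],5],
    [0,[11,0,-3],5],
    [0,[11,0,-2],5],
    [0,[12,0,0],5]
  ]
}}

```text
time: 16.38
eef_pos: [492.7, -117.3, 259.8]
orientation: [[-0.386, -0.002, 0.922], [-0.922, 0.0, -0.386], [0.0, -1.0, -0.002]]
contact_force: [-0.0, 1.0, -2.4]
gripper_width: 8.9
```

Emit:
{"method": "step_arm", "body": {
  "series": [
    [0,[12,0,0],5],
    [0,[11,0,1],5],
    [0,[12,0,2],5],
    [0,[11,0,3],5],
    [0,[11,0,4],5]
  ]
}}

```text
time: 16.8
eef_pos: [470.4, -171.3, 259.8]
orientation: [[-0.74, -0.002, 0.672], [-0.672, 0.001, -0.74], [0.001, -1.0, -0.002]]
contact_force: [0.0, -0.1, -3.2]
gripper_width: 8.7
```

Emit:
{"method": "step_arm", "body": {
  "series": [
    [0,[10,0,5],5],
    [0,[10,0,6],5],
    [0,[10,0,7],5],
    [0,[9,0,7],5],
    [0,[8,0,9],5]
  ]
}}

```text
time: 17.22
eef_pos: [448.7, -225.4, 259.8]
orientation: [[-0.955, -0.002, 0.297], [-0.297, 0.001, -0.955], [0.002, -1.0, -0.001]]
contact_force: [0.1, 0.6, -2.2]
gripper_width: 8.5
```

Emit:
{"method": "step_arm", "body": {
  "series": [
    [0,[7,0,9],5],
    [0,[7,0,9],5],
    [0,[6,0,10],5],
    [0,[4,0,11],5],
    [0,[4,0,11],5]
  ]
}}

```text
time: 17.63
eef_pos: [427.4, -279.1, 259.8]
orientation: [[-0.991, -0.002, -0.135], [0.135, 0.001, -0.991], [0.002, -1.0, -0.001]]
contact_force: [0.0, 0.3, -1.8]
gripper_width: 8.2
```

Emit:
{"method": "step_arm", "body": {
  "series": [
    [0,[0,0,0],0],
    [0,[0,0,0],0]
  ]
}}

```text
time: 17.8
eef_pos: [427.5, -278.8, 260.0]
orientation: [[-0.992, -0.001, -0.13], [0.13, 0.001, -0.992], [0.002, -1.0, -0.0]]
contact_force: [0.3, 0.5, -2.6]
gripper_width: 8.8
```

```bash
python3 - <<'E'
from h import *
import cv2
st()
s=bot.read_camera("side");t=bot.read_camera("top")
cv2.imwrite("pics/s18.png",s)
cv2.imwrite("pics/s18c.png",np.hstack([cv2.resize(s[210:350,240:340],None,fx=4,fy=4,interpolation=2),cv2.resize(t[150:290,350:450],None,fx=4,fy=4,interpolation=2)]))
E
```

```text
t 17.8 p [ 427.5 -278.8  260. ] yaw -97.44 F [ 0.3  0.5 -2.6] T [0.04 0.1  0.  ] w 8.8 q [ 0.44  0.24  0.04  1.83 -0.01  1.07 -1.22] ydown [-0.001  0.001 -1.   ]
```

View pics/s18c.png

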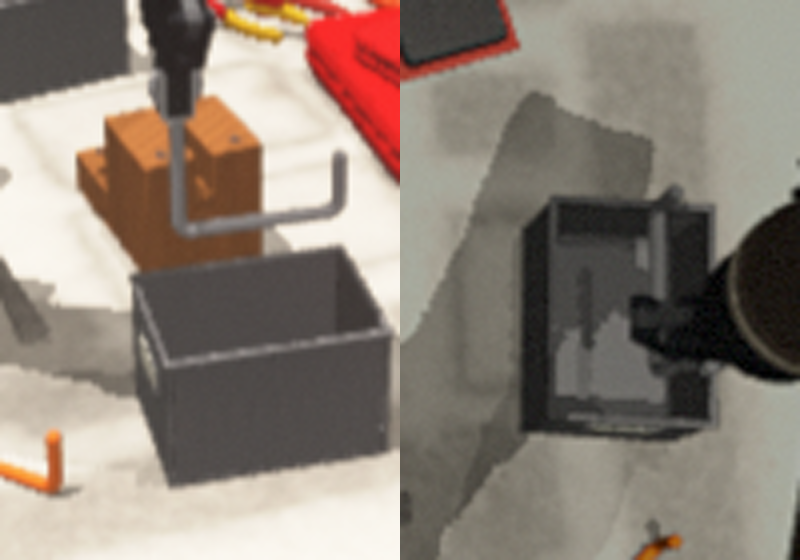

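```bash
python3 - <<'E'
from h import *
np.set_printoptions(precision=1,suppress=True)
t=onz("top",350+270/4,150+195/4,201);print("tip",t)
# bar ends in the side view, bar centre z ~ 157
a=onz("side",240+180/4,210+230/4,158);b=onz("side",240+340/4,210+208/4,158);print("bar",a,b)
d=(t-[427.5,-278.8,201]);print(np.hypot(*d[:2]),np.degrees(np.arctan2(d[1],d[0])))
c=np.array([480,-286]);y=np.radians(-7.3);bx=np.array([np.cos(y),np.sin(y)]);by=np.array([-bx[1],bx[0]])
for p in (t,a,b,np.array([427.5,-278.8])): print((p[:2]-c)@bx,(p[:2]-c)@by)
E
```

```text
tip [ 530.8 -287.2  201. ]
bar [ 431.8 -277.2  158. ] [ 537.8 -289.9  158. ]
103.6295395357193 -4.650076229780999
50.52940134679535 5.261894815876386
-48.901254986166535 2.585293316932812
57.82305552861314 3.4662710663225145
-52.98932341790628 0.4707480350773011
```

Held against the bin frame, the shank is at x -53 and the tip at +51 (inner ±70), with y about 0 to 5 (inner ±50). I'll lower it.

Emit:
{"method": "step_arm", "body": {
  "series": [
    [0,[0,12,0],0],
    [0,[0,20,0],0],
    [0,[0,20,0],0],
    [0,[0,12,0],0],
    [0,[0,0,0],0]
  ]
}}

```text
time: 18.32
eef_pos: [427.0, -277.1, 194.2]
orientation: [[-0.992, -0.004, -0.127], [0.127, 0.003, -0.992], [0.004, -1.0, -0.002]]
contact_force: [-0.6, 0.8, -2.3]
gripper_width: 8.8
```

```bash
python3 - <<'E'
from h import *
import cv2
st()
s=bot.read_camera("side");t=bot.read_camera("top")
cv2.imwrite("pics/s19c.png",np.hstack([cv2.resize(s[210:350,240:340],None,fx=4,fy=4,interpolation=2),cv2.resize(t[150:290,350:450],None,fx=4,fy=4,interpolation=2)]))
E
```

```text
t 18.32 p [ 427.  -277.1  194.2] yaw -97.32 F [-0.6  0.8 -2.3] T [ 0.03  0.11 -0.02] w 8.8 q [ 0.45  0.31  0.03  1.92 -0.01  0.92 -1.22] ydown [-0.004  0.003 -1.   ]
```

View pics/s19c.png

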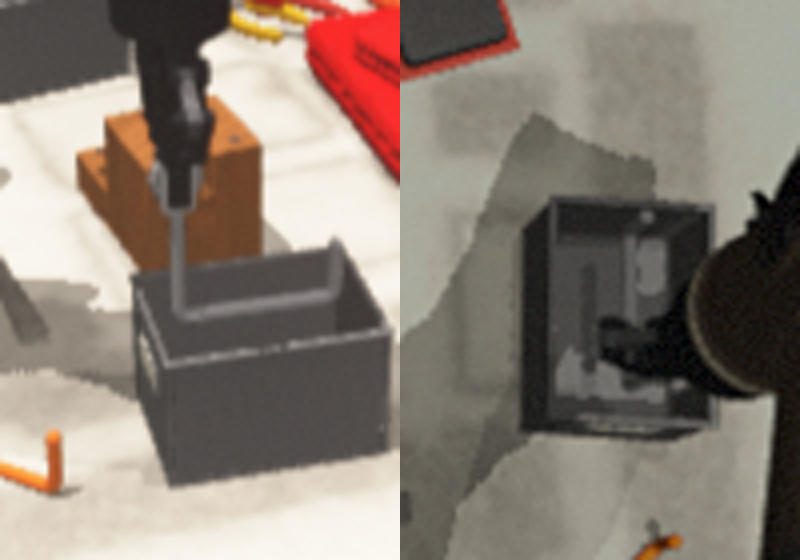

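Emit:
{"method": "step_arm", "body": {
  "series": [
    [0,[0,15,0],0],
    [0,[0,20,0],0],
    [0,[0,20,0],0],
    [0,[0,12,0],0],
    [0,[0,0,0],0]
  ]
}}

```text
time: 18.83
eef_pos: [427.6, -278.2, 128.7]
orientation: [[-0.992, -0.002, -0.13], [0.13, 0.001, -0.992], [0.002, -1.0, -0.001]]
contact_force: [0.2, 0.1, -3.0]
gripper_width: 8.5
```

Emit:
{"method": "step_arm", "body": {
  "series": [
    [0,[0,4,0],0],
    [0,[0,3,0],0],
    [0,[0,0,0],0]
  ]
}}

```text
time: 19.08
eef_pos: [428.6, -279.1, 123.5]
orientation: [[-0.991, 0.001, -0.13], [0.13, -0.001, -0.991], [-0.001, -1.0, 0.0]]
contact_force: [0.6, 0.7, -2.4]
gripper_width: 8.7
```

```bash
python3 - <<'E'
from h import *
import cv2
st()
s=bot.read_camera("side");t=bot.read_camera("top")
cv2.imwrite("pics/s20c.png",np.hstack([cv2.resize(s[210:350,240:340],None,fx=4,fy=4,interpolation=2),cv2.resize(t[150:290,350:450],None,fx=4,fy=4,interpolation=2)]))
E
```

```text
t 19.08 p [ 428.6 -279.1  123.5] yaw -97.49 F [ 0.6  0.7 -2.4] T [-0.02  0.07  0.  ] w 8.7 q [ 0.45  0.4   0.03  1.99 -0.01  0.75 -1.21] ydown [ 0.001 -0.001 -1.   ]
```

View pics/s20c.png

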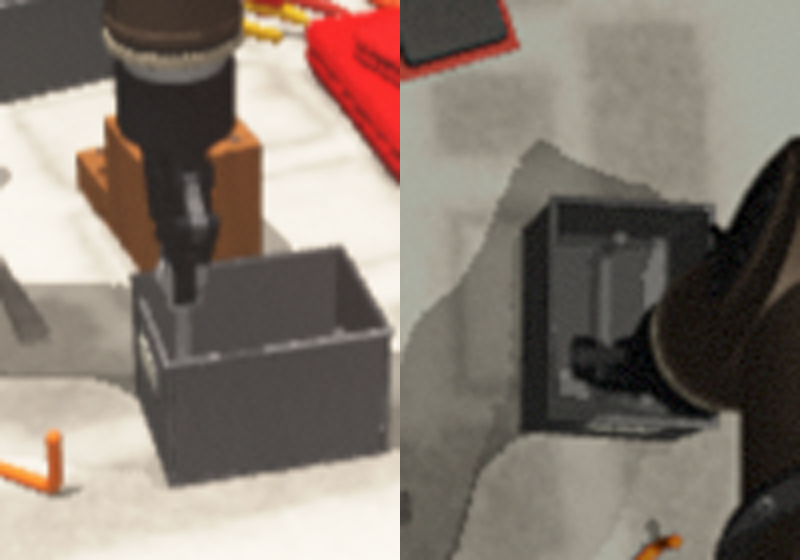

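The hook is inside, with its bar at top crop (605,300). I'll feel for the floor.

Emit:
{"method": "step_arm", "body": {
  "series": [
    [0,[0,4,0],0],
    [0,[0,3,0],0],
    [0,[0,0,0],0]
  ]
}}

```text
time: 19.43
eef_pos: [427.8, -278.8, 115.3]
orientation: [[-0.991, -0.001, -0.131], [0.131, 0.0, -0.991], [0.001, -1.0, -0.0]]
contact_force: [-0.2, 0.6, -2.2]
gripper_width: 8.5
```

Emit:
{"method": "step_arm", "body": {
  "series": [
    [0,[0,2.5,0],0],
    [0,[0,1.5,0],0],
    [0,[0,0,0],0]
  ]
}}

```text
time: 19.68
eef_pos: [427.9, -278.8, 111.5]
orientation: [[-0.991, -0.0, -0.131], [0.131, 0.0, -0.991], [0.0, -1.0, -0.0]]
contact_force: [-0.9, -0.4, -2.3]
gripper_width: 8.5
```

Emit:
{"method": "step_arm", "body": {
  "series": [
    [0,[0,1,0],0],
    [0,[0,0,0],0]
  ]
}}

```text
time: 19.85
eef_pos: [428.0, -279.0, 111.1]
orientation: [[-0.991, 0.0, -0.131], [0.131, -0.0, -0.991], [-0.0, -1.0, 0.0]]
contact_force: [-2.0, 1.7, 2.1]
gripper_width: 9.1
```

Emit:
{"method": "step_arm", "body": {
  "series": [
    [0,[0,1,0],0],
    [0,[0,0,0],0]
  ]
}}

```text
time: 20.02
eef_pos: [427.9, -279.1, 110.9]
orientation: [[-0.991, 0.0, -0.131], [0.131, -0.0, -0.991], [-0.0, -1.0, 0.0]]
contact_force: [-6.2, 2.2, 15.2]
gripper_width: 8.8
```

Emit:
{"method": "step_arm", "body": {
  "series": [
    [0,[0,-1,0],0],
    [40,[0,0,0],0],
    [40,[0,0,0],0],
    [40,[0,0,0],0],
    [40,[0,0,0],0]
  ]
}}

```text
time: 20.43
eef_pos: [428.2, -279.0, 110.8]
orientation: [[-0.991, 0.0, -0.131], [0.131, -0.0, -0.991], [-0.0, -1.0, 0.0]]
contact_force: [0.3, -0.2, 0.3]
gripper_width: 34.0
```

```bash
python3 - <<'E'
from h import *
import cv2
st()
s=bot.read_camera("side");t=bot.read_camera("top")
cv2.imwrite("pics/s21c.png",np.hstack([cv2.resize(s[210:350,240:340],None,fx=4,fy=4,interpolation=2),cv2.resize(t[150:290,350:450],None,fx=4,fy=4,interpolation=2)]))
E
```

```text
t 20.43 p [ 428.2 -279.   110.8] yaw -97.51 F [ 0.3 -0.2  0.3] T [-0.    0.03 -0.  ] w 34.0 q [ 0.45  0.42  0.02  2.01 -0.02  0.72 -1.21] ydown [ 0. -0. -1.]
```

View pics/s21c.png

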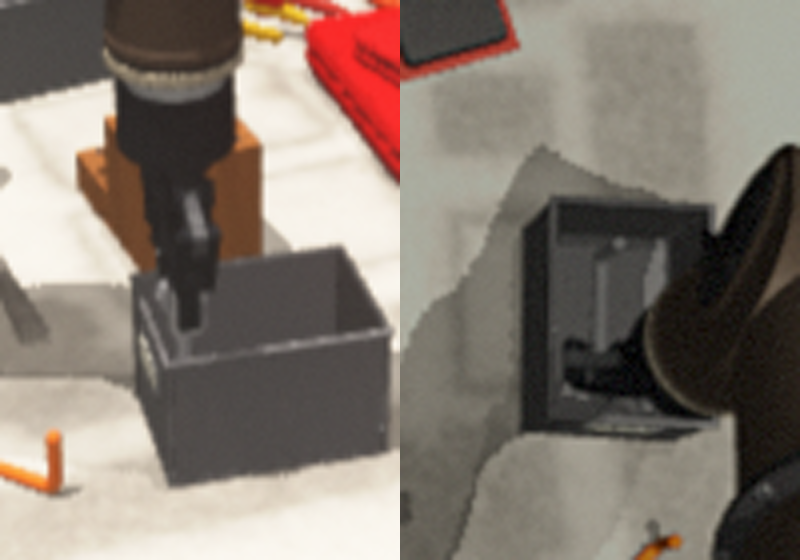

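Emit:
{"method": "step_arm", "body": {
  "series": [
    [50,[0,-5,0],0],
    [50,[0,-10,0],0],
    [50,[0,-15,0],0],
    [50,[0,-20,0],0],
    [50,[0,-25,0],0]
  ]
}}

```text
time: 20.95
eef_pos: [427.4, -278.6, 186.6]
orientation: [[-0.991, -0.001, -0.131], [0.131, 0.001, -0.991], [0.002, -1.0, -0.001]]
contact_force: [0.6, 0.2, 0.1]
gripper_width: 42.6
```

Emit:
{"method": "step_arm", "body": {
  "series": [
    [100,[0,-30,0],0],
    [100,[0,-30,0],0],
    [100,[10,-30,0],0],
    [100,[20,0,0],0],
    [100,[20,0,0],0]
  ]
}}

```text
time: 21.37
eef_pos: [379.2, -272.8, 278.6]
orientation: [[-0.991, 0.004, -0.13], [0.13, -0.002, -0.992], [-0.005, -1.0, 0.002]]
contact_force: [-0.5, -0.1, -0.8]
gripper_width: 85.2
```

```bash
python3 - <<'E'
from h import *
import cv2
st()
s=bot.read_camera("side");t=bot.read_camera("top")
cv2.imwrite("pics/s22.png",s);cv2.imwrite("pics/t22.png",t)
cv2.imwrite("pics/s22c.png",np.hstack([cv2.resize(s[210:350,240:340],None,fx=4,fy=4,interpolation=2),cv2.resize(t[150:290,350:450],None,fx=4,fy=4,interpolation=2)]))
E
```

```text
t 21.37 p [ 379.2 -272.8  278.6] yaw -97.47 F [-0.5 -0.1 -0.8] T [-0.05 -0.03 -0.11] w 85.2 q [ 0.47  0.15  0.04  1.9  -0.01  1.09 -1.18] ydown [ 0.004 -0.002 -1.   ]
```

View pics/s22c.png

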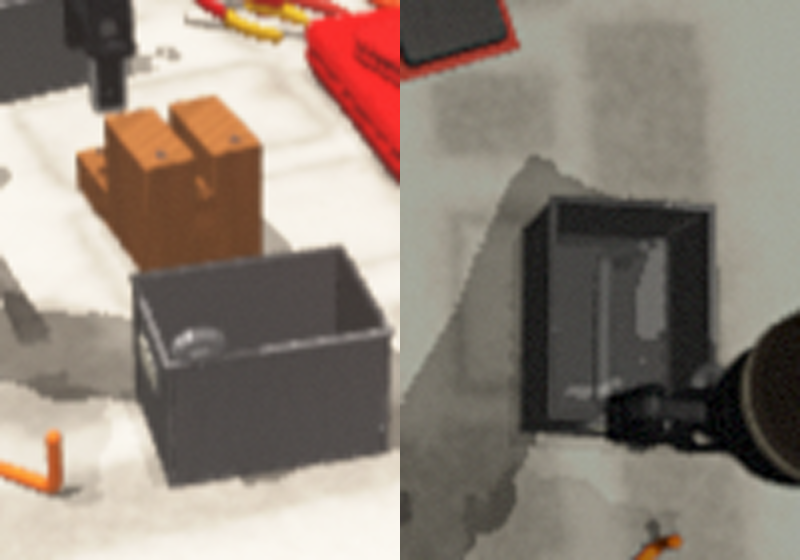

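Emit:
{"method": "step_arm", "body": {
  "series": [
    [100,[0,-5,-30],0],
    [100,[0,-5,-35],0],
    [100,[0,0,-35],0],
    [100,[0,0,-35],0],
    [100,[0,0,-30],0]
  ]
}}

```text
time: 21.88
eef_pos: [400.4, -106.4, 286.7]
orientation: [[-0.992, 0.001, -0.13], [0.13, 0.0, -0.992], [-0.001, -1.0, -0.0]]
contact_force: [1.0, 1.1, -0.1]
gripper_width: 85.1
```

Emit:
{"method": "step_arm", "body": {
  "series": [
    [100,[0,0,0],0],
    [100,[0,0,0],0],
    [100,[0,0,0],0],
    [100,[0,0,0],0],
    [100,[0,0,0],0]
  ]
}}

```text
time: 22.3
eef_pos: [399.9, -109.9, 285.9]
orientation: [[-0.991, -0.0, -0.133], [0.133, -0.0, -0.991], [0.0, -1.0, 0.0]]
contact_force: [0.3, -0.6, 0.3]
gripper_width: 85.1
```

```bash
python3 - <<'E'
from h import *
import cv2
st()
s=bot.read_camera("side");t=bot.read_camera("top")
cv2.imwrite("pics/s23.png",s);cv2.imwrite("pics/t23.png",t)
cv2.imwrite("pics/s23c.png",np.hstack([cv2.resize(s[170:340,190:340],None,fx=4,fy=4,interpolation=2)[:, :600]]))
cv2.imwrite("pics/t23c.png",np.hstack([cv2.resize(t[190:290,150:240],None,fx=4,fy=4,interpolation=2),cv2.resize(t[190:290,360:450],None,fx=4,fy=4,interpolation=2)]))
E
```

```text
t 22.3 p [ 399.9 -109.9  285.9] yaw -97.63 F [ 0.3 -0.6  0.3] T [ 0.02 -0.    0.02] w 85.1 q [ 0.25  0.06 -0.11  1.98  0.01  1.1  -1.57] ydown [-0. -0. -1.]
```

View pics/s23c.png

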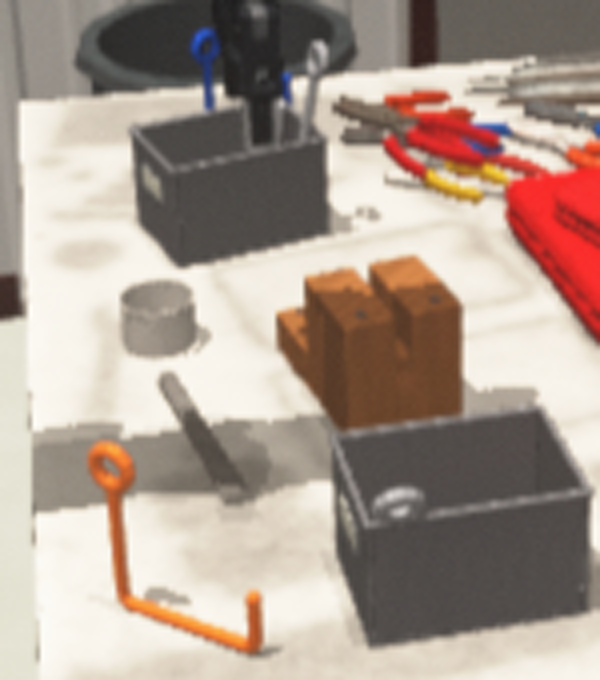

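View pics/t23c.png

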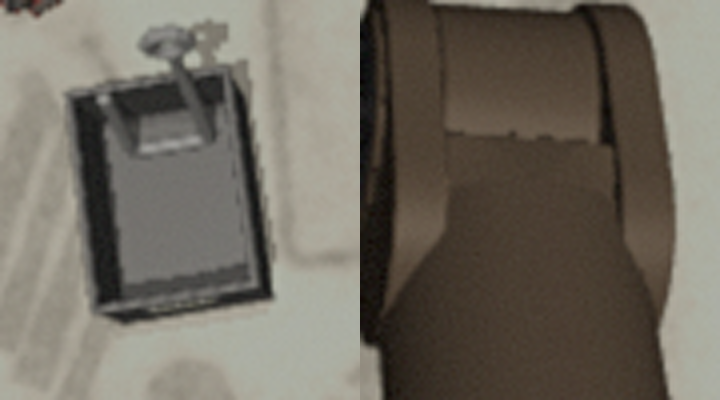

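View pics/t23.png

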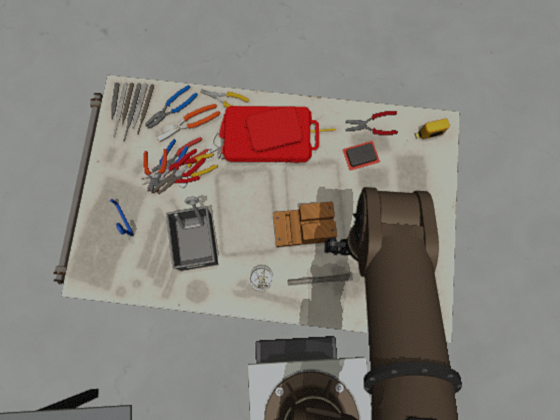

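```bash
python3 - <<'E'
from h import *
import cv2
np.set_printoptions(precision=1,suppress=True)
print("long bend",onz("top",192,226,9),"bin L c ~(489,287.5)")
print("wide bend",onz("top",400.75,230,9),"bin R c ~(480,-286)")
a=bot.read_camera("side");b=cv2.imread("pics/s23.png")
d=cv2.absdiff(a,b).max(2);print("diff right bin",d[270:320,270:340].max(),"left bin",d[175:240,222:275].max())
s0=cv2.imread("pics/t0.png") if False else cv2.imread("pics/top0.png");t=cv2.imread("pics/t23.png")
d=cv2.absdiff(s0,t).max(2);print("tin",d[262:292,246:276].max(),"blister",d[138:172,342:382].max(),"chisel L end",d[274:288,284:300].max())
st()
E
```

```text
long bend [534.  298.4   9. ] bin L c ~(489,287.5)
wide bend [ 486.7 -289.5    9. ] bin R c ~(480,-286)
diff right bin 6 left bin 8
tin 18 blister 17 chisel L end 17
t 22.45 p [ 400.  -109.5  285.8] yaw -97.59 F [-0.5  0.7 -0.6] T [-0.1  0.  -0. ] w 85.4 q [ 0.2  0.1 -0.1  2.   0.   1.1 -1.6] ydown [-0. -0. -1.]
```

```bash
python3 -c "
from rig import bot
print(bot.job_done())"
```

```text
the job is handed in; nothing more can be done
None
```

The job is handed in at about 22.5 s on the robot's clock: the long hook is in the left bin and the wide hook is in the right bin. The hand-in reports no verdict.

**What I did:**
- **Long hook:** I pinched it by the eye, raised it about 39 mm, turned it a quarter turn clockwise and lifted it straight out. The wide hook stayed in its slot. I set it down in the left bin and released it; it leans on the far wall.
- **Wide hook:** I pinched its eye, lifted it out and turned it to lie along the right bin. I lowered it to the floor and released it; it tipped over to lean on the side wall.

**Last checks:**
- **Position:** The long hook's bend is about 45 mm off the left bin's centre in x and 11 mm in y. The wide hook's bend is about 7 mm and 4 mm off the right bin's centre. Both readings came from single top-camera views that assumed the bends were on the bin floor. I could not measure the bend heights directly.
- **At rest:** Successive side pictures of both bins differed only by image noise. The gripper was open in free air with about zero force.
- **Bystanders:** The top view showed no change at the tin, the blister pack or the left end of the chisel. I did not compare the chisel's other end, which was in the arm's shadow.

**Disagreements:** The two cameras differed by about 4 to 6 mm on the bins' x position, so I aimed between them. When I felt for the right bin's floor with the wide hook, the force briefly reached about 15 N, so I backed off before releasing.

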